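Slide the tack tins into the divided crate

ROBOT

A 6-joint arm with a two-finger parallel gripper is mounted at the origin on the work surface. World frame = base frame: x ahead of the robot, y to its left, z up, the work surface at z = 0. Lengths are in mm, angles in rad, forces in N, time in s.
With the tool pointing down it reaches from about 275 to 750 mm from the base axis. Payload 10.2 kg.
Tool frame: the origin (TCP) lies midway between the tips of the shut fingers; the grasp point (between the pads) lies 19 mm behind it (ctrl.pinch_z is the distance from the TCP to the grasp point, in mm); x points along the fingers, z is the direction in which the jaws open and shut, and the axes are right-handed (so a half turn about x gives the same grasp; the last joint's range is limited). The gripper opens to 85 mm and grips with 20 to 120 N. Pads are 22 mm wide; open, the fingers measure 114 mm over their backs; the gripper's body (76 mm by 85 mm) begins 54 mm behind the grasp point. The pads swing forward as they close: fully open they stand 13 mm farther back than shut.
Start: joints at [0.918, 0.313, 1.498, -0, 1.331, -0.223], TCP at [218.775, 477.251, 210.994] pointing down, gripper open.
Joint ranges: [-2.94, 2.94], [-0.97, 2.17], [0.19, 2.56], [-1.23, 4.37], [0.02, 3.11], [-2.88, 2.88]. Speed limits (rad/s): [2.39, 2.39, 3.01, 3.14, 3.14, 3.14].

INTERFACE

Orientations are given as a unit quaternion [w, x, y, z].
In Python, from rig import ctrl, capture, workorder, nets gives the robot as it stands. The module is installed in compiled form; this text tells all that it offers.
- The arm moves only by the tool send_rows, never from a script. Its argument "rows" is text: rows parted by semicolons, each of 5 numbers parted by spaces: the opening, from 0 (shut) to 1 (fully open), then the shift along the tool's x, y, z in cm, then the turn about the tool's x in units of 5 degrees (1.0 is 5 degrees). In form: grip x y z yaw; .... A call has 1 to 12 rows; each row is the pose to reach, as a shift and turn from the pose commanded when the call began, along the tool's axes at that moment; what a row does not reach only later rows make up. A row lasts 1/10 s, in which the tool goes at most 50 mm and 8.59 degrees, less where a joint would pass 70% of its speed; a pose out of reach is approached as far as the arm can. A call with a gripper value outside its range is refused whole. The fingers move at their own pace and stop on an object; "grip_force" is the grip in N (left out, the last holds). Time passes only in rows, so rows that repeat a pose let the fingers close. It gives the time, the measured TCP pose, the force and the opening at its end, in the units of the state.
- ctrl.sense(): the state, without advancing time (a new reading comes with each control period).
- capture(name): name is "scene" or "top" or "wrist"; returns a dict with "pixels" (480x640x3 uint8, red, green, blue), "intrinsics" (3x3 intrinsics, pixels), "dist" ([k1, k2, p1, p2, k3] as OpenCV has them; the pictures are not rectified), "view" (4x4, takes a point from world to camera coordinates); the wrist camera has in their place "mount" (4x4, takes a point from camera to tool coordinates, whose origin is the TCP and whose axes are the tool frame's). Camera axes: x right, y down, z forward; pixel columns grow to the right and rows downward; lengths in mm; the calibration is good to about 2 mm. A picture is of the moment at which its call begins: read the wrist's pose just before it. There is no depth.
- workorder.finish_job(): hands the job in, once; it reports no verdict.
Trained networks look in a picture, given as the dict that the camera call returned (one of the last four; its "shot" number tells which), for a name from the list of things; names that differ only in an ending like _2 or _b are one class to them, and where a whole thing is asked for, a point or a joint stands for the part that bears it (a point fixed in the world has none). Each returns a list of dicts, best first, with "confidence" (0 to 1); they miss things now and then, are a little off and sometimes report something else, mostly with a low value. They report only what shows in the picture. A call takes as long as a camera call. They do not tell look-alikes from the thing itself.
- nets.boxes_of(picture, target): "location" ([x, y, z] in mm, in world coordinates, good to about 4 mm: the middle of the surface that is visible of it).
- nets.spot_point(picture, target): "location" ([x, y, z] in mm, in world coordinates, good to about 4 mm: a listed point, or the origin of a listed thing).
The state is a dict: "time_s": time; "joints": joint angles; "dq": joint speeds; "tau": joint torques, N m; "eef_pos": TCP position; "ee_rot": TCP orientation; "force": force on the tool from outside, world axes, zero at the start; "wrist_torque": the same for the moment, N m; "grip_width": opening from 0.0 (shut) to 1.0 (fully open).
Only numpy, scipy, OpenCV 4.12 (cv2) and the standard library are available. Lean on these libraries where they do the work, as an engineer would, in place of code of your own. Each camera call takes 0.05 s, during which the arm holds its last target.

TASK

Put the two tack tins away in the divided crate: slide each one along the table, standing upright, into an empty bay of its own and on in under the front board, until it has pushed that bay's stiff sliding backstop back by about a centimetre, without ramming the backstop to the end of its two-centimetre travel. Keep the tins standing on the table, and leave the carton in its bay and everything else on the table where it is.

Things in the scene. Friction and masses are not known exactly. Their poses are not given: they have to be found in the camera images.
- crate: plywood divided crate fixed to the table, no bottom, open towards the robot: three bays side by side, each 92 mm wide, centres at y = +102, 0, -102 mm; walls 10 mm thick, 88 mm high, their rounded front ends at x = 25 mm; 316 mm wide, 210 mm deep over all. Origin: at table height under the middle of the front board's front edge, called the mouth here; x points into the bays, z up
- board (a point): middle of the front edge of the crate's front board, on its underside, 88 mm above the table. The board is 10 mm thick and roofs x = 0 to 50 mm over all bays, jutting out 25 mm before the walls, so straight-down fingers cannot follow a tin home: lean the tool, fingers forward and down, to reach in under it. Farther back the bays are open above
- tin1_center (a point): yellow tack tin standing on the table, a closed steel drum with a bare steel lid: diameter 82 mm, height 64 mm, 0.25 to 0.46 kg, too wide to grip; the point is its centre, 32 mm above its foot; z is its axis
- tin2_center (a point): blue tack tin standing on the table, a closed steel drum with a bare steel lid: diameter 82 mm, height 64 mm, 0.25 to 0.46 kg, too wide to grip; the point is its centre, 32 mm above its foot; z is its axis
- stopA (a joint): how far backstop A was pushed back, m: 0 untouched, 0.020 end of travel. Each empty bay has one backstop, A or B (which one varies): an upright red plate with blue felt face, 80 mm wide, 58 mm high. It slides deeper on a stiff dry slide: about 8 N moves it, no spring, it stays where pushed
- stopB (a joint): how far backstop B was pushed back, m: 0 untouched, 0.020 end of travel. Like A, in the other empty bay. How far in each backstop stands varies and is not given: a tin meets it with its centre 48 to 60 mm inside the mouth, felt as a step of about 8 N in the push (a tin alone slides with 2 to 5 N)
- carton_center (a point): cardboard carton 80 x 80 x 60 mm, loose, that already takes up one of the three bays (any of them; its centre is 89 to 101 mm inside the mouth); that bay is full. The point is its centre, 30 mm up
- cone1_center (a point): yellow thread cone, 60 mm across the foot, 105 mm high, standing left of the crate; the point is half-way up
- cone2_center (a point): white thread cone, 60 mm across the foot, 105 mm high, standing right of the crate; the point is half-way up
- hammer: hammer lying on the left of the table, about 0.3 m long along its x axis; origin on its underside
- stapler: black pneumatic stapler lying on its side on the right of the table, 0.2 m long in x, its handle towards +y, 35 mm high; origin under its barrel
- tape: orange round tape measure lying flat on the right, 64 mm across, 18 mm high; origin under its centre
- studs: amber jar of studs with a black cap, 60 mm across, 80 mm high, on the left; origin under its centre
There are look-alikes about, which are no part of the job. Leave any green look-alike of the part that bears tin1_center alone. What is shaped like the part that bears tin2_center but pink is not meant.

How it is judged (in metres and radians):
At the end, for the whole second after the job is handed in: Each tin stands upright (within 0.1 rad) and at rest in an empty bay of its own, within 8 mm of the bay's centre line and with its centre 47 to 85 mm inside the mouth, and both backstops have been pushed back by 3 to 17.5 mm (x of tin1_center in the frame of crate between 0.047 and 0.085 m and (y of tin1_center in the frame of crate between 0.094 and 0.11 m or y of tin1_center in the frame of crate between -0.008 and 0.008 m or y of tin1_center in the frame of crate between -0.11 and -0.094 m) and angle between each of tin1_center, tin2_center's own z axis and vertical below 0.1 rad and linear speed of each of tin1, tin2 below 0.02 m/s and x of tin2_center in the frame of crate between 0.047 and 0.085 m and (y of tin2_center in the frame of crate between 0.094 and 0.11 m or y of tin2_center in the frame of crate between -0.008 and 0.008 m or y of tin2_center in the frame of crate between -0.11 and -0.094 m) and value of joint stopA between 0.003 and 0.0175 m and value of joint stopB between 0.003 and 0.0175 m); the robot touches nothing.
It fails at once if a backstop is rammed to the end of its travel (over 19 of 20 mm) (value of joint any of stopA, stopB above 0.019 m).
It fails at once if a tin is tipped by more than 0.35 rad or lifted more than 20 mm off the table (angle between any of tin1_center, tin2_center's own z axis and vertical above 0.35 rad or height (world z) of any of tin1_center, tin2_center above 0.052 m).
It fails at once if the carton or another bystander is moved by more than 25 mm (distance of any of carton_center, cone1_center, cone2_center, hammer, stapler, tape, studs from where it was at the start of the episode above 0.025 m).
It also fails if it takes over 72 s, if anything falls off the work surface, if the arm or the gripper's body presses on something with over 40 N, if the wrist force passes 120 N, or if a joint passes its speed limit or range.

## Working session

There is one attempt and no reset: what is moved stays moved. The work goes in short steps, Python scripts to look and compute and a tool call to move; the robot and the scene stay as the last step left them, time stands still between calls to the robot, and variables do not carry over. Pictures are saved under pics/ and viewed, and the job is handed in when it is done.

Besides the shell and the picture viewer there is one more tool, called as name(argument=value, ...), one argument or row to a line, values as JSON. send_rows: Moves the arm, as the interface text tells. Its arguments: {"type":"object","properties":{"rows":{"type":"string"},"grip_force":{"type":"number"}},"required":["rows"]}

```bash
mkdir -p pics; cat > h.py <<'E'
import numpy as np, cv2
from rig import ctrl, capture, workorder, nets
def save(p,n): cv2.imwrite('pics/'+n+'.png', cv2.cvtColor(p['pixels'],cv2.COLOR_RGB2BGR))
def proj(p,pts):
    V=np.array(p['view']); pts=np.atleast_2d(np.array(pts,float))
    r,_=cv2.Rodrigues(V[:3,:3])
    return cv2.projectPoints(pts,r,V[:3,3].copy(),np.array(p['intrinsics']),np.array(p['dist']))[0].reshape(-1,2)
def ray(p,uv,z):
    V=np.array(p['view']); u=cv2.undistortPoints(np.array(uv,float).reshape(-1,1,2),np.array(p['intrinsics']),np.array(p['dist'])).reshape(-1,2)
    R=V[:3,:3];c=-R.T@V[:3,3]
    d=np.c_[u,np.ones(len(u))]@R
    return c+d*((z-c[2])/d[:,2])[:,None]
E
python3 - <<'E'
from h import *
s=ctrl.sense(); print({k:np.round(v,3).tolist() for k,v in s.items()}, ctrl.pinch_z)
for n in ['scene','top']:
    p=capture(n); save(p,n+'0')
    for t in ['crate','board','tin1_center','tin2_center','carton_center','stopA','stopB']:
        for f in ('boxes_of','spot_point'):
            try: print(n,t,f,[(np.round(d['location']).tolist(),round(d['confidence'],2)) for d in getattr(nets,f)(p,t)])
            except Exception as e: print(n,t,f,'err',e)
E
```

```text
{'time_s': 0.0, 'joints': [0.918, 0.313, 1.498, -0.0, 1.331, -0.223], 'dq': [-0.0, -0.002, 0.0, -0.001, -0.0, 0.001], 'tau': [0.0, -41.225, -25.976, -0.0, 0.004, 0.0], 'eef_pos': [218.62, 477.02, 210.444], 'ee_rot': [0.595, -0.382, 0.596, 0.382], 'force': [0.626, -0.449, 0.065], 'wrist_torque': [0.033, -0.019, 0.059], 'grip_width': 1.001} 18.700000000000003
scene crate boxes_of [([720.0, 81.0, 82.0], 0.62)]
scene crate spot_point [([577.0, 55.0, -2.0], 0.56)]
scene board boxes_of [([722.0, 79.0, 84.0], 0.86), ([450.0, -559.0, 33.0], 0.48)]
scene board spot_point [([577.0, 56.0, 89.0], 0.72)]
scene tin1_center boxes_of [([348.0, -189.0, 60.0], 0.73), ([495.0, -189.0, 63.0], 0.69)]
scene tin1_center spot_point [([472.0, -190.0, 31.0], 0.76), ([328.0, -189.0, 33.0], 0.7)]
scene tin2_center boxes_of [([498.0, 93.0, 66.0], 0.95), ([449.0, 277.0, 65.0], 0.75)]
scene tin2_center spot_point [([489.0, 96.0, 34.0], 0.95), ([428.0, 287.0, 32.0], 0.94)]
scene carton_center boxes_of [([702.0, -39.0, 59.0], 0.94)]
scene carton_center spot_point [([686.0, -39.0, 27.0], 0.68), ([593.0, -417.0, -2.0]
[... 979 characters left out ...]
7.0], 0.89), ([427.0, 280.0, 60.0], 0.56), ([475.0, 497.0, 24.0], 0.46)]
top tin2_center spot_point [([428.0, 284.0, 26.0], 0.75), ([483.0, 98.0, 32.0], 0.61)]
top carton_center boxes_of [([686.0, -36.0, 59.0], 0.77)]
top carton_center spot_point [([684.0, -34.0, 29.0], 0.79), ([446.0, 498.0, -1.0], 0.41)]
top stopA boxes_of [([684.0, 67.0, 35.0], 0.71)]
top stopA spot_point err it knows: board, carton_center, cone1_center, cone2_center, crate, hammer, stapler, studs, tape, tin1_center, tin2_center
top stopB boxes_of [([664.0, 169.0, 36.0], 0.52)]
top stopB spot_point err it knows: board, carton_center, cone1_center, cone2_center, crate, hammer, stapler, studs, tape, tin1_center, tin2_center
```

View pics/scene0.png

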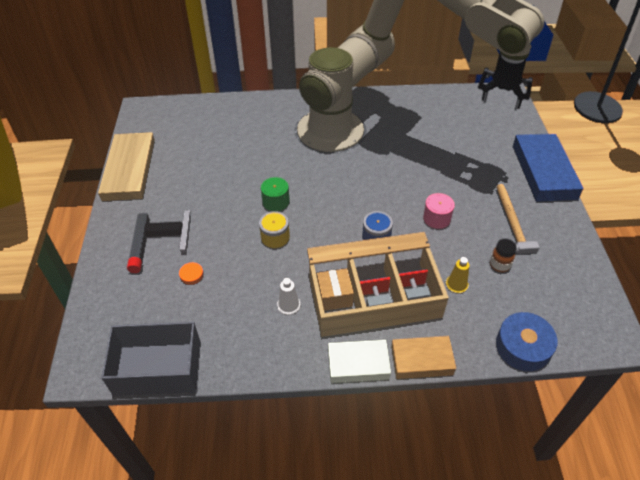

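View pics/top0.png

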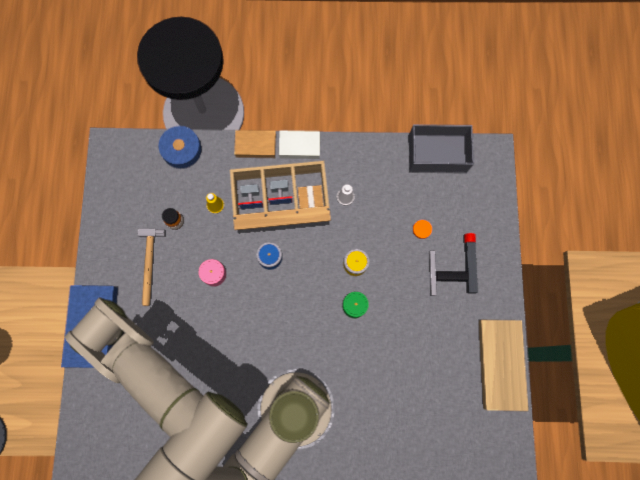

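Yellow tin: scene (274,230), top (357,262). Green at scene (275,193) is the look-alike. Blue tin: scene (378,226), top (269,255). Pink at (438,210) is the look-alike. I'll confirm both in a crop and fit the crate pose.

```bash
python3 - <<'E'
from h import *
s=ctrl.sense(); print(s['time_s'])
p=capture('scene'); q=capture('top')
a=cv2.cvtColor(p['pixels'][150:340,240:480],cv2.COLOR_RGB2BGR)
b=cv2.cvtColor(q['pixels'][150:330,200:400],cv2.COLOR_RGB2BGR)
cv2.imwrite('pics/sc1.png',cv2.resize(a,(800,633),interpolation=cv2.INTER_CUBIC)[:600])
cv2.imwrite('pics/tc1.png',cv2.resize(b,(660,594),interpolation=cv2.INTER_CUBIC))
import pickle; pickle.dump({'scene':p,'top':q},open('cams.pkl','wb'))
E
```

```text
1.3
```

View pics/sc1.png

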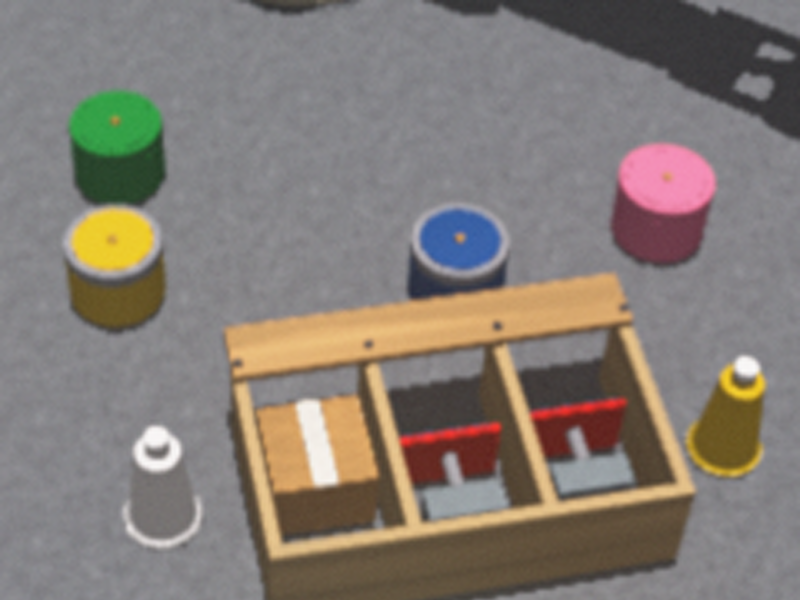

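View pics/tc1.png

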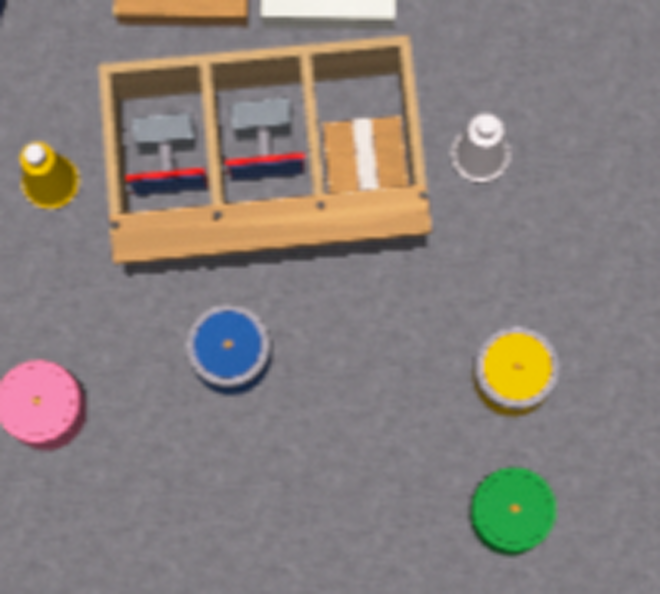

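```bash
cat > fit.py <<'E'
from h import *
import pickle
from scipy.optimize import least_squares
C=pickle.load(open('cams.pkl','rb'))
S=lambda u,v:(240+u/3.3333,150+v/3.3333*190/190*1.0)
T=lambda u,v:(200+u/3.3,150+v/3.3)
obs=[('scene',S(226,328),(0,-158,98)),('scene',S(617,275),(0,158,98)),('scene',S(692,490),(210,158,88)),('scene',S(272,556),(210,-158,88)),
('scene',S(232,377),(50,-158,98)),('scene',S(634,322),(50,158,98)),
('top',T(100,66),(210,158,88)),('top',T(408,38),(210,-158,88)),('top',T(430,232),(0,-158,98)),('top',T(114,258),(0,158,98)),('top',T(428,195),(50,-158,98)),('top',T(110,220),(50,158,98))]
def W(x,P):
    c,s=np.cos(x[2]),np.sin(x[2]); P=np.atleast_2d(P)
    return np.c_[x[0]+c*P[:,0]-s*P[:,1],x[1]+s*P[:,0]+c*P[:,1],P[:,2]]
def res(x): return np.concatenate([(proj(C[n],W(x,np.array(P,float)))[0]-uv) for n,uv,P in obs])
if __name__=='__main__':
    r=least_squares(res,[580,54,0.1],loss='soft_l1'); x=r.x
    print(x); print(np.round(res(x).reshape(-1,2),1).tolist())
    def inv(p):
        c,s=np.cos(x[2]),np.sin(x[2]); d=np.array(p)[:,:2]-x[:2]; return np.c_[c*d[:,0]+s*d[:,1],-s*d[:,0]+c*d[:,1]]
    for nm,n,uv,z in [('yel','scene',S(112,239),64),('yel','top',T(517,367),64),('blu','scene',S(460,238),64),('blu','top',T(228,344),64),
     ('stopL','top',T(166,176),58),('stopM','top',T(265,161),58),('stopL','scene',S(580,411),58),('stopM','scene',S(450,437),58),('carton','top',T(365,155),60),('cone1','top',T(36,152),105),('cone2','top',T(486,125),105)]:
        w=ray(C[n],[uv],z); print(nm,n,np.round(w[0],1),np.round(inv(w),1))
E
python3 fit.py
```

```text
[5.79861070e+02 5.40137588e+01 1.11096252e-01]
[[-0.7, -1.5], [-0.2, -1.7], [1.0, 0.1], [-0.7, -0.2], [0.5, -1.2], [0.1, -1.6], [-0.1, -1.3], [0.7, -1.4], [0.7, -0.5], [-0.3, 0.7], [-0.3, -4.0], [-0.2, -2.6]]
yel scene [ 472.3 -191.    64. ] [[-134.1 -231.6]]
yel top [ 467.8 -189.2   64. ] [[-138.4 -229.3]]
blu scene [490.3  97.   64. ] [[-84.3  52.6]]
blu top [486.6  97.8  64. ] [[-87.8  53.9]]
stopL top [660.6 166.3  58. ] [[ 92.6 102.7]]
stopM top [677.9  66.2  58. ] [[98.8  1.2]]
stopL scene [670.7 168.6  58. ] [[103.  103.8]]
stopM scene [688.7  65.1  58. ] [[109.4  -1. ]]
carton top [685.2 -35.6  60. ] [[  94.8 -100.7]]
cone1 top [669.8 290.9 105. ] [[115.7 225.4]]
cone2 top [ 704.7 -155.6  105. ] [[ 100.8 -222.2]]
```

```bash
cat >> h.py <<'E'
from scipy.spatial.transform import Rotation as Ro
def st():
    s=ctrl.sense(); w,x,y,z=s['ee_rot']; R=Ro.from_quat([x,y,z,w]).as_matrix()
    return s,np.array(s['eef_pos']),R
def show():
    s,p,R=st(); print('t',round(s['time_s'],2),'p',np.round(p,1),'q',np.round(s['joints'],3).tolist(),'F',np.round(s['force'],1),'g',round(s['grip_width'],2)); print(np.round(R,3).tolist(), 'tilt',np.round(np.degrees(np.arccos(-R[2,0])),2)); return s,p,R
def to(target,p=None):
    s,q,R=st(); print('shift cm',np.round(R.T@(np.array(target)-q)/10,2))
E
python3 -c "
from h import *
s,p,R=show()
d=np.array([p[0],p[1],0])/np.hypot(*p[:2]); print(R.T@d)"
```

```text
t 1.4 p [218.8 477.3 211. ] q [0.918, 0.313, 1.498, -0.0, 1.331, -0.223] F [0.3 0.4 0. ] g 1.0
[[0.0, -0.909, 0.417], [0.0, 0.417, 0.909], [-1.0, -0.0, 0.0]] tilt 0.0
[ 1.21658304e-05 -5.60643914e-05  9.99999998e-01]
```

send_rows(
  rows="0 0 0 5 0;0 0 0 10 0;0 0 0 15 0;0 0 0 20 0;0 0 0 25 0;0 0 0 30 0;0 0 0 35 0;0 0 0 40 0;0 0 0 40 0;0 0 0 40 0",
)

```text
time_s: 2.4
eef_pos: [336.9, 734.7, 181.2]
ee_rot: [0.606, -0.375, 0.584, 0.389]
force: [-0.5, 0.8, 0.7]
grip_width: -0.001
```

```bash
python3 -c "
from h import *
show()"
```

```text
t 2.4 p [336.9 734.7 181.2] q [0.995, 1.123, 0.187, 0.005, 1.796, -0.145] F [-0.5  0.8  0.7] g -0.0
[[0.016, -0.909, 0.416], [0.033, 0.417, 0.908], [-0.999, -0.001, 0.037]] tilt 2.11
```

send_rows(
  rows="0 0 0 -5 0;0 0 0 -10 0;0 0 0 -15 0;0 0 0 -15 0",
)

```text
time_s: 2.8
eef_pos: [285.1, 619.7, 179.4]
ee_rot: [0.607, -0.374, 0.583, 0.389]
force: [1.3, 1.5, 1.4]
grip_width: -0.004
```

```bash
python3 -c "
from h import *
show()"
```

```text
t 2.8 p [285.1 619.7 179.4] q [0.966, 0.668, 1.035, 0.006, 1.398, -0.176] F [1.3 1.5 1.4] g -0.0
[[0.018, -0.909, 0.416], [0.036, 0.417, 0.908], [-0.999, -0.002, 0.041]] tilt 2.33
```

```bash
python3 -c "
from h import *
s,p,R=show()
to([640,71,230]); to([500,300,230])
# yaw so tool y -> crate x dir (az 6.4)
print(np.degrees(np.arctan2(R[1],R[0])))"
```

```text
t 2.8 p [285.1 619.7 179.4] q [0.966, 0.668, 1.035, 0.006, 1.398, -0.176] F [1.3 1.5 1.4] g -0.0
[[0.018, -0.909, 0.416], [0.036, 0.417, 0.908], [-0.999, -0.002, 0.041]] tilt 2.33
shift cm [ -6.39 -55.14 -34.85]
shift cm [ -5.82 -32.87 -19.88]
[ 63.20699554 155.3686424   65.37221476]
```

send_rows(
  rows="0 -3 -5 -3 -1;0 -6 -9 -6 -2;0 -6 -13 -8.5 -3;0 -6 -18 -11.5 -4;0 -6 -22 -14 -5;0 -6 -26 -17 -6;0 -6 -30.5 -19.5 -6.3;0 -6 -35 -22 -6.3;0 -6 -39 -25 -6.3;0 -6 -43.5 -27.5 -6.3;0 -6 -48 -30 -6.3;0 -6 -52 -32.5 -6.3",
)

```text
time_s: 4.0
eef_pos: [608.5, 126.4, 229.6]
ee_rot: [0.482, -0.528, 0.456, 0.53]
force: [-0.3, 0.5, 0.8]
grip_width: 0.001
```

```bash
python3 -c "
from h import *
s,p,R=show()
print(np.degrees(np.arctan2(R[1],R[0])))
a=np.arctan2(p[1],p[0]); print(R.T@[np.cos(a),np.sin(a),0])"
```

```text
t 4.0 p [608.5 126.4 229.6] q [0.003, 0.503, 1.173, 0.029, 1.443, -1.691] F [-0.3  0.5  0.8] g 0.0
[[0.022, -0.993, -0.12], [0.029, -0.119, 0.992], [-0.999, -0.025, 0.026]] tilt 2.09
[  53.43708698 -173.14181811   96.89629629]
[ 0.02724286 -0.99607027  0.08427241]
```

send_rows(
  rows="0 0 -100 0 0;0 0 -100 0 0;0 0 -100 0 0;0 0 -100 0 0;0 0 -100 0 0;0 0 -100 0 0",
)

```text
time_s: 4.6
eef_pos: [788.7, 145.6, 198.7]
ee_rot: [-0.486, 0.529, -0.453, -0.529]
force: [0.2, 0.8, -2.0]
grip_width: 0.003
```

```bash
python3 -c "
from h import *
s,p,R=show()
"
```

```text
t 4.6 p [788.7 145.6 198.7] q [0.025, 1.097, 0.194, 0.035, 1.819, -1.656] F [ 0.2  0.8 -2. ] g 0.0
[[0.031, -0.992, -0.12], [0.034, -0.118, 0.992], [-0.999, -0.035, 0.03]] tilt 2.66
```

send_rows(
  rows="0 0 -100 0 0",
)

```text
time_s: 4.7
eef_pos: [802.6, 145.0, 195.7]
ee_rot: [-0.497, 0.539, -0.441, -0.518]
force: [0.6, 1.0, 1.1]
grip_width: -0.001
```

```bash
python3 -c "
from h import *
s,p,R=show()
"
```

```text
t 4.7 p [802.6 145.  195.7] q [0.023, 1.105, 0.186, 0.038, 1.775, -1.658] F [0.6 1.  1.1] g -0.0
[[0.074, -0.99, -0.12], [0.039, -0.118, 0.992], [-0.996, -0.078, 0.03]] tilt 4.81
```

send_rows(
  rows="0 0 -100 0 0;0 0 -100 0 0;0 0 -100 0 0;0 0 -100 0 0",
)

```text
time_s: 5.1
eef_pos: [823.8, 140.1, 157.9]
ee_rot: [-0.505, 0.545, -0.433, -0.511]
force: [0.3, 0.2, -0.7]
grip_width: 0.002
```

```bash
python3 -c "
from h import *
s,p,R=show()
"
```

```text
t 5.1 p [823.8 140.1 157.9] q [0.015, 1.154, 0.187, 0.043, 1.697, -1.667] F [ 0.3  0.2 -0.7] g 0.0
[[0.103, -0.987, -0.12], [0.044, -0.116, 0.992], [-0.994, -0.107, 0.032]] tilt 6.44
```

send_rows(
  rows="0 -50 -100 0 0",
)

```text
time_s: 5.2
eef_pos: [827.0, 138.4, 169.2]
ee_rot: [-0.511, 0.549, -0.426, -0.506]
force: [1.1, 0.5, -1.2]
grip_width: -0.001
```

send_rows(
  rows="0 -50 -100 0 0",
)

```text
time_s: 5.3
eef_pos: [830.5, 136.5, 189.0]
ee_rot: [-0.519, 0.556, -0.417, -0.498]
force: [-0.9, 0.1, 0.1]
grip_width: 0.002
```

send_rows(
  rows="0 -50 -100 0 0",
)

```text
time_s: 5.4
eef_pos: [833.2, 134.6, 206.2]
ee_rot: [-0.526, 0.561, -0.409, -0.491]
force: [0.5, 0.9, 0.5]
grip_width: 0.005
```

```bash
python3 -c "
from h import *
s,p,R=show()
"
```

```text
t 5.4 p [833.2 134.6 206.2] q [0.003, 1.097, 0.187, 0.057, 1.672, -1.674] F [0.5 0.9 0.5] g 0.0
[[0.184, -0.975, -0.121], [0.057, -0.112, 0.992], [-0.981, -0.189, 0.035]] tilt 11.11
```

send_rows(
  rows="0 -10 -100 0 0",
)

```text
time_s: 5.5
eef_pos: [841.6, 134.1, 208.3]
ee_rot: [-0.534, 0.567, -0.4, -0.483]
force: [-0.1, -0.2, 0.3]
grip_width: -0.0
```

send_rows(
  rows="0 -10 -100 0 0",
)

```text
time_s: 5.6
eef_pos: [849.8, 133.5, 206.5]
ee_rot: [-0.54, 0.572, -0.392, -0.476]
force: [-0.5, 0.1, 0.4]
grip_width: 0.005
```

send_rows(
  rows="0 -10 -100 0 0",
)

```text
time_s: 5.7
eef_pos: [857.1, 132.8, 208.0]
ee_rot: [-0.547, 0.577, -0.384, -0.469]
force: [0.6, 0.3, 0.1]
grip_width: -0.001
```

send_rows(
  rows="0 -10 -100 0 0",
)

```text
time_s: 5.8
eef_pos: [864.0, 132.2, 212.0]
ee_rot: [-0.553, 0.582, -0.376, -0.462]
force: [-0.8, 0.1, -0.0]
grip_width: 0.003
```

```bash
python3 -c "
from h import *
s,p,R=show()
"
```

```text
t 5.8 p [864.  132.2 212. ] q [-0.006, 1.099, 0.187, 0.075, 1.561, -1.682] F [-0.8  0.1 -0. ] g 0.0
[[0.29, -0.949, -0.122], [0.074, -0.104, 0.992], [-0.954, -0.297, 0.04]] tilt 17.42
```

send_rows(
  rows="0 0 -100 0 0",
)

```text
time_s: 5.9
eef_pos: [872.1, 131.9, 213.9]
ee_rot: [-0.56, 0.587, -0.367, -0.454]
force: [1.2, 0.6, 1.1]
grip_width: 0.002
```

send_rows(
  rows="0 0 -100 0 0",
)

```text
time_s: 6.0
eef_pos: [879.7, 131.5, 215.8]
ee_rot: [-0.567, 0.592, -0.359, -0.446]
force: [0.0, -0.3, 0.2]
grip_width: -0.0
```

send_rows(
  rows="0 5 -100 0 0",
)

```text
time_s: 6.1
eef_pos: [887.6, 131.3, 217.5]
ee_rot: [-0.573, 0.597, -0.35, -0.439]
force: [-0.4, -0.6, -0.9]
grip_width: -0.002
```

send_rows(
  rows="0 5 -100 0 0",
)

```text
time_s: 6.2
eef_pos: [894.8, 131.1, 220.0]
ee_rot: [-0.579, 0.602, -0.342, -0.431]
force: [0.6, -0.4, 1.0]
grip_width: -0.005
```

send_rows(
  rows="0 10 -100 0 0",
)

```text
time_s: 6.3
eef_pos: [902.5, 130.9, 222.3]
ee_rot: [-0.586, 0.606, -0.333, -0.423]
force: [0.6, 0.6, -0.1]
grip_width: -0.004
```

send_rows(
  rows="0 10 -100 0 0",
)

```text
time_s: 6.4
eef_pos: [909.5, 130.7, 225.1]
ee_rot: [-0.591, 0.611, -0.324, -0.415]
force: [-0.0, -0.7, 0.5]
grip_width: 0.003
```

```bash
python3 -c "
from h import *
s,p,R=show()
"
```

```text
t 6.4 p [909.5 130.7 225.1] q [-0.015, 1.105, 0.187, 0.103, 1.387, -1.694] F [-0.  -0.7  0.5] g 0.0
[[0.446, -0.887, -0.123], [0.095, -0.09, 0.991], [-0.89, -0.454, 0.044]] tilt 27.11
```

send_rows(
  rows="0 20 -100 0 0",
)

```text
time_s: 6.5
eef_pos: [917.6, 130.8, 226.2]
ee_rot: [-0.598, 0.615, -0.315, -0.406]
force: [-0.7, 0.1, 1.4]
grip_width: -0.003
```

send_rows(
  rows="0 20 -100 0 0",
)

```text
time_s: 6.6
eef_pos: [925.0, 130.8, 227.0]
ee_rot: [-0.603, 0.619, -0.307, -0.398]
force: [0.2, 0.4, -0.6]
grip_width: -0.004
```

send_rows(
  rows="0 25 -100 0 0",
)

```text
time_s: 6.7
eef_pos: [932.7, 130.9, 228.1]
ee_rot: [-0.609, 0.624, -0.298, -0.39]
force: [0.2, 0.3, -0.6]
grip_width: 0.004
```

send_rows(
  rows="0 25 -100 0 0",
)

```text
time_s: 6.8
eef_pos: [939.7, 131.0, 229.9]
ee_rot: [-0.614, 0.627, -0.289, -0.382]
force: [-0.1, 0.4, 0.2]
grip_width: -0.0
```

send_rows(
  rows="0 30 -100 0 0",
)

```text
time_s: 6.9
eef_pos: [947.0, 131.1, 231.8]
ee_rot: [-0.619, 0.631, -0.28, -0.373]
force: [-0.1, 0.5, -0.7]
grip_width: -0.002
```

send_rows(
  rows="0 30 -100 0 0",
)

```text
time_s: 7.0
eef_pos: [953.5, 131.2, 234.3]
ee_rot: [-0.624, 0.635, -0.271, -0.365]
force: [0.7, -0.6, -0.1]
grip_width: -0.004
```

send_rows(
  rows="0 35 -100 0 0",
)

```text
time_s: 7.1
eef_pos: [960.3, 131.3, 236.9]
ee_rot: [-0.629, 0.639, -0.263, -0.357]
force: [0.4, 0.2, 0.1]
grip_width: 0.0
```

send_rows(
  rows="0 35 -100 0 0",
)

```text
time_s: 7.2
eef_pos: [966.4, 131.3, 239.9]
ee_rot: [-0.634, 0.642, -0.254, -0.348]
force: [0.4, 0.0, -0.5]
grip_width: 0.004
```

```bash
python3 -c "
from h import *
s,p,R=show()
"
```

```text
t 7.2 p [966.4 131.3 239.9] q [-0.021, 1.128, 0.188, 0.142, 1.147, -1.714] F [ 0.4  0.  -0.5] g 0.0
[[0.628, -0.768, -0.125], [0.116, -0.067, 0.991], [-0.769, -0.637, 0.047]] tilt 39.69
```

send_rows(
  rows="0 40 -100 0 0",
)

```text
time_s: 7.3
eef_pos: [972.7, 131.4, 243.0]
ee_rot: [-0.639, 0.645, -0.245, -0.34]
force: [0.2, -0.5, 0.1]
grip_width: -0.001
```

send_rows(
  rows="0 40 -100 0 0",
)

```text
time_s: 7.4
eef_pos: [978.4, 131.5, 246.6]
ee_rot: [-0.643, 0.648, -0.237, -0.332]
force: [1.0, -0.1, -0.2]
grip_width: 0.001
```

```bash
python3 -c "
from h import *
s,p,R=show()
# crate frame
x0,y0,th=580,54,.111
c,si=np.cos(th),np.sin(th)
Rc=np.array([[c,-si,0],[si,c,0],[0,0,1]])
print(np.round(Rc.T@R,3))
def w(x,y,z): return [x0+c*x-si*y,y0+si*x+c*y,z]
for t in ([700,120,260],w(-180,0,200),w(-200,10,60)): print(np.round(t)); to(t)
"
```

```text
t 7.4 p [978.4 131.5 246.6] q [-0.022, 1.132, 0.188, 0.153, 1.092, -1.719] F [ 1.  -0.1 -0.2] g 0.0
[[0.668, -0.734, -0.126], [0.12, -0.061, 0.991], [-0.735, -0.677, 0.048]] tilt 42.72
[[ 0.677 -0.736 -0.015]
 [ 0.045  0.021  0.999]
 [-0.735 -0.677  0.048]]
[700 120 260]
shift cm [-19.71  19.59   2.42]
[401.  34. 200.]
shift cm [-36.28  46.1   -2.62]
[380.  42.  60.]
shift cm [-27.31  57.07  -2.26]
```

```bash
cat >> h.py <<'E'
x0,y0,th=580,54,.111
_c,_s=np.cos(th),np.sin(th)
Rc=np.array([[_c,-_s,0],[_s,_c,0],[0,0,1]])
def w(x,y,z): return np.array([x0+_c*x-_s*y,y0+_s*x+_c*y,z])
def cr():
    s,p,R=st(); q=Rc.T@(p-[x0,y0,0]); f=Rc.T@np.array(s['force']); print('t',round(s['time_s'],2),'crate pos',np.round(q,1),'Fc',np.round(f,1),'tilt',np.round(np.degrees(np.arccos(-R[2,0])),1)); return s,q,R
def dc(dx,dy,dz):
    s,p,R=st(); print('d',(dx,dy,dz),'->cm',np.round(R.T@Rc@np.array([dx,dy,dz])/10,2))
E
python3 -c "
from h import *
cr(); to(w(-90,-20,200)); to(w(-90,-20,60))
"
```

```text
t 7.4 crate pos [404.5  32.9 246.6] Fc [ 1.  -0.3 -0.2] tilt 42.7
shift cm [-30.28  39.44  -4.76]
shift cm [-20.    48.91  -5.42]
```

send_rows(
  rows="0 -3 4 -0.5 0;0 -6 8 -1 0;0 -9 12 -1.5 0;0 -12 16 -2 0;0 -15 20 -2.5 0;0 -18 24 -3 0;0 -21 28 -3.5 0;0 -24 32 -4 0;0 -27 36 -4.5 0;0 -30.3 39.4 -4.8 0;0 -30.3 39.4 -4.8 0",
)

```text
time_s: 8.5
eef_pos: [516.2, 28.9, 202.8]
ee_rot: [-0.643, 0.649, -0.237, -0.332]
force: [0.2, -1.1, 1.1]
grip_width: 0.002
```

```bash
python3 -c "
from h import *
cr(); show();to(w(-86,-20,60)); to(w(-86,-20,14))
p=capture('scene'); save(p,'s2')
p=capture('wrist'); save(p,'w2')
"
```

```text
t 8.5 crate pos [-66.2 -17.9 202.8] Fc [ 0.1 -1.1  1.1] tilt 42.7
t 8.5 p [516.2  28.9 202.8] q [-0.369, -0.027, 2.128, 0.801, 0.512, -2.655] F [ 0.2 -1.1  1.1] g 0.0
[[0.668, -0.734, -0.125], [0.119, -0.061, 0.991], [-0.735, -0.677, 0.046]] tilt 42.69
shift cm [ 9.15 11.11 -0.84]
shift cm [12.53 14.23 -1.05]
```

View pics/s2.png

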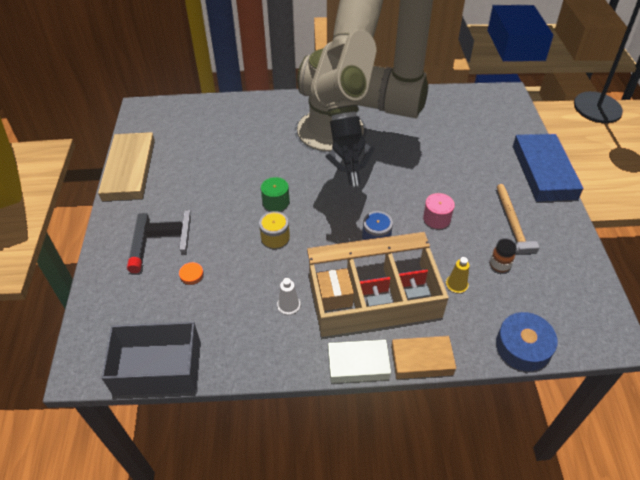

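View pics/w2.png

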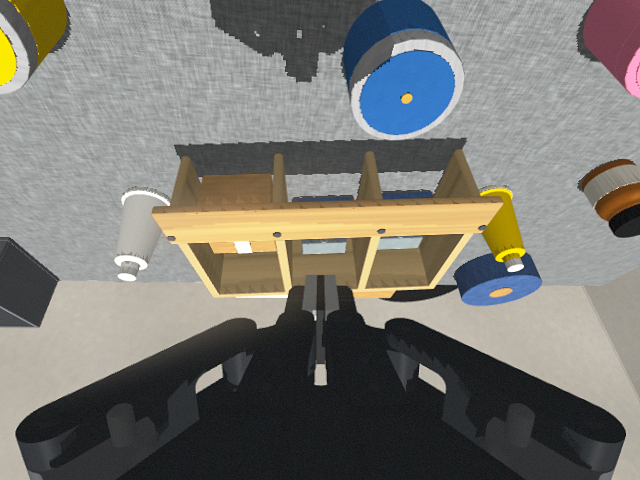

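send_rows(
  rows="0 1 1 0 1.7;0 2 2 0 3.4;0 3 3 0 5.1;0 4 4 0 6.8;0 4 5 -0.4 8.5;0 4 5 -0.4 10.2;0 4 5 -0.4 11.9;0 4 5 -0.4 13.6;0 4 5 -0.4 15.3;0 4 5 -0.4 17;0 4 5 -0.4 18;0 4 5 -0.4 18",
)

```text
time_s: 9.8
eef_pos: [508.8, 26.5, 139.7]
ee_rot: [0.913, -0.004, 0.402, 0.067]
force: [0.6, 0.2, 0.3]
grip_width: 0.003
```

```bash
python3 -c "
from h import *
cr(); show()
"
```

```text
t 9.8 crate pos [-73.8 -19.5 139.7] Fc [0.6 0.1 0.3] tilt 42.7
t 9.8 p [508.8  26.5 139.7] q [-0.385, 0.081, 2.228, 1.158, 0.405, -1.49] F [0.6 0.2 0.3] g 0.0
[[0.667, -0.125, 0.734], [0.119, 0.991, 0.06], [-0.735, 0.047, 0.676]] tilt 42.66
```

send_rows(
  rows="0 0 0 0 1.7;0 0 0 0 3.4;0 0 0 0 5.1;0 0 0 0 6.8;0 0 0 0 8.5;0 0 0 0 10.2;0 0 0 0 11.9;0 0 0 0 13.6;0 0 0 0 15.3;0 0 0 0 17;0 0 0 0 18;0 0 0 0 18",
)

```text
time_s: 11.0
eef_pos: [508.6, 26.6, 139.6]
ee_rot: [0.649, 0.642, 0.332, -0.237]
force: [0.5, -0.1, 0.0]
grip_width: 0.002
```

```bash
python3 -c "
from h import *
s,q,R=cr(); show(); print(np.round(Rc.T@R,3))
dc(-86-q[0],-20-q[1],60-q[2]);dc(-86-q[0],-20-q[1],14-q[2]); dc(0,80,0)
"
```

```text
t 11.0 crate pos [-74.  -19.3 139.6] Fc [ 0.5 -0.2  0. ] tilt 42.6
t 11.0 p [508.6  26.6 139.6] q [-0.385, 0.081, 2.228, 1.158, 0.405, 0.078] F [ 0.5 -0.1  0. ] g 0.0
[[0.667, 0.734, 0.127], [0.119, 0.063, -0.991], [-0.736, 0.676, -0.046]] tilt 42.64
[[ 0.676  0.737  0.016]
 [ 0.044 -0.019 -0.999]
 [-0.736  0.676 -0.046]]
d (np.float64(-12.012946646191097), np.float64(-0.6970786632866748), np.float64(-79.55261720312598)) ->cm [ 5.04 -6.26  0.41]
d (np.float64(-12.012946646191097), np.float64(-0.6970786632866748), np.float64(-125.55261720312598)) ->cm [ 8.42 -9.37  0.62]
d (0, 80, 0) ->cm [ 0.36 -0.15 -7.99]
```

send_rows(
  rows="0 2 -2 0 0;0 4 -5 0.3 0;0 6 -7 0.5 0;0 7.5 -8.5 0.6 0;0 8.4 -9.4 0.6 0;0 8.4 -9.4 0.6 0;0 8.4 -9.4 0.6 0",
)

```text
time_s: 11.7
eef_pos: [495.9, 25.4, 13.6]
ee_rot: [0.648, 0.642, 0.333, -0.237]
force: [0.0, -0.2, 0.3]
grip_width: 0.002
```

```bash
python3 -c "
from h import *
s,q,R=cr(); show(); 
p=capture('wrist'); save(p,'w3')
p=capture('top'); cv2.imwrite('pics/t3.png',cv2.resize(cv2.cvtColor(p['pixels'][150:330,200:400],cv2.COLOR_RGB2BGR),(660,594)))
dc(0,60,0)
"
```

```text
t 11.7 crate pos [-86.8 -19.1  13.6] Fc [-0.  -0.2  0.3] tilt 42.5
t 11.7 p [495.9  25.4  13.6] q [-0.406, 0.426, 2.342, 2.171, 0.47, -1.039] F [ 0.  -0.2  0.3] g 0.0
[[0.665, 0.736, 0.127], [0.121, 0.062, -0.991], [-0.737, 0.675, -0.047]] tilt 42.55
d (0, 60, 0) ->cm [ 0.27 -0.11 -5.99]
```

View pics/w3.png

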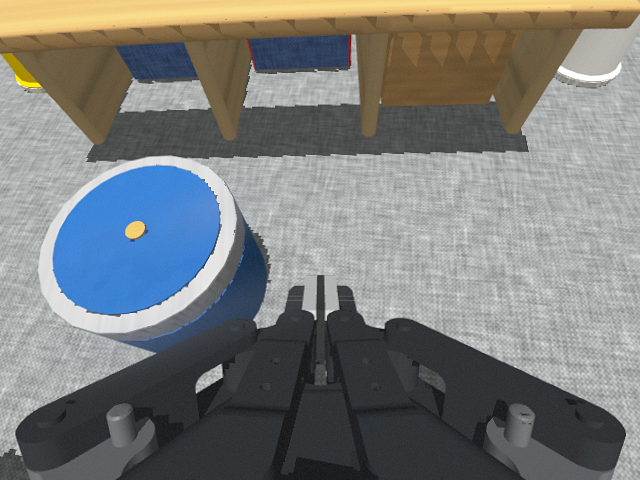

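View pics/t3.png

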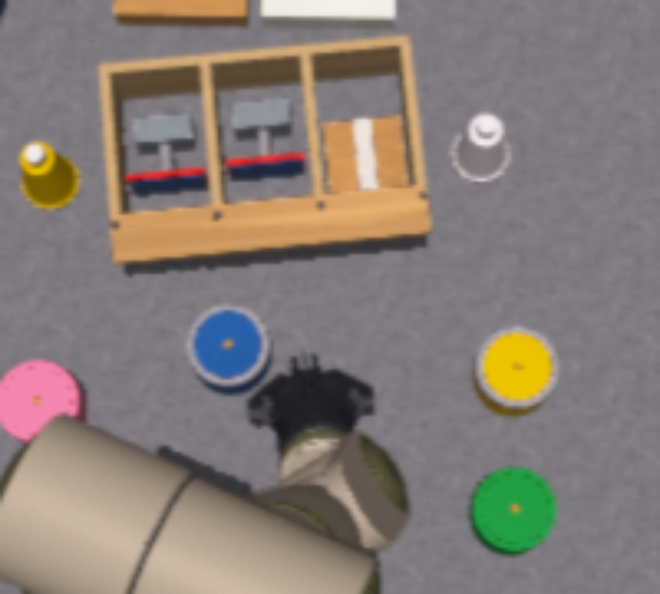

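```bash
python3 -c "
from h import *
dc(9,12,0); dc(9,30,0)
"
```

```text
d (9, 12, 0) ->cm [ 0.66  0.64 -1.18]
d (9, 30, 0) ->cm [ 0.74  0.61 -2.98]
```

send_rows(
  rows="0 0.5 0.6 -0.3 0;0 0.65 0.64 -0.8 0;0 0.65 0.64 -1.2 0",
)

```text
time_s: 12.1
eef_pos: [503.9, 38.9, 14.4]
ee_rot: [0.649, 0.643, 0.332, -0.237]
force: [-1.0, 0.3, -0.2]
grip_width: -0.002
```

send_rows(
  rows="0 0 0 -0.4 0;0 0 0 -0.8 0;0 0 0 -1.2 0;0 0 0 -1.2 0",
)

```text
time_s: 12.5
eef_pos: [501.6, 50.6, 14.3]
ee_rot: [0.648, 0.643, 0.333, -0.237]
force: [0.2, -0.7, -0.6]
grip_width: -0.002
```

```bash
python3 -c "
from h import *
cr(); show(); dc(0,40,0)
"
```

```text
t 12.5 crate pos [-78.2   5.3  14.3] Fc [ 0.1 -0.7 -0.6] tilt 42.6
t 12.5 p [501.6  50.6  14.3] q [-0.319, 0.431, 2.325, 2.275, 0.437, -1.063] F [ 0.2 -0.7 -0.6] g -0.0
[[0.666, 0.735, 0.126], [0.12, 0.061, -0.991], [-0.736, 0.675, -0.048]] tilt 42.58
d (0, 40, 0) ->cm [ 0.18 -0.08 -3.99]
```

send_rows(
  rows="0 0 0 -0.8 0;0 0 0 -1.6 0;0 0.1 0 -2.4 0",
)

```text
time_s: 12.8
eef_pos: [499.3, 74.1, 14.6]
ee_rot: [0.648, 0.643, 0.332, -0.238]
force: [-0.2, -2.4, -0.0]
grip_width: 0.001
```

send_rows(
  rows="0 0 0 -0.8 0;0 0.1 0 -1.6 0;0 0.1 0 -2.4 0",
)

```text
time_s: 13.1
eef_pos: [497.0, 98.1, 14.9]
ee_rot: [0.648, 0.643, 0.333, -0.238]
force: [-0.9, -1.7, -1.2]
grip_width: -0.001
```

```bash
python3 -c "
from h import *
cr(); 
p=capture('wrist'); save(p,'w4')
"
```

```text
t 13.1 crate pos [-77.6  53.   14.9] Fc [-1.  -1.6 -1.2] tilt 42.6
```

View pics/w4.png

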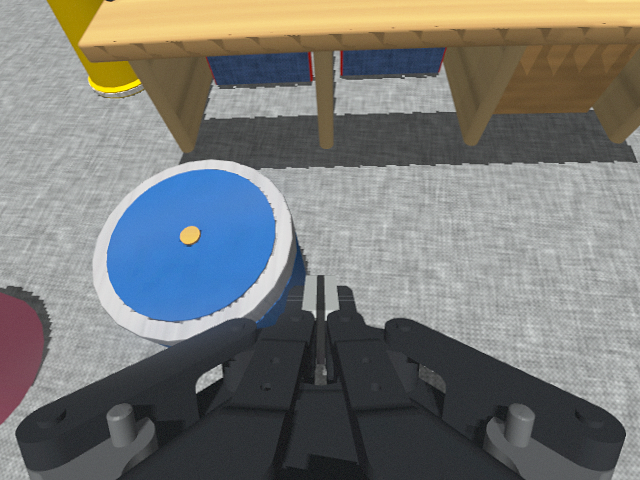

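```bash
cat >> h.py <<'E'
def wview():
    s,p,R=st(); c=capture('wrist'); T=np.eye(4); T[:3,:3]=R; T[:3,3]=p
    c['view']=np.linalg.inv(T@np.array(c['mount'])); return c
def tocr(P): return (np.atleast_2d(P)-[x0,y0,0])@Rc
E
python3 -c "
from h import *
c=wview(); print(np.round(tocr(ray(c,[(189,235)],64)),1))
# check board: front edge corner & wall fronts on table
print(np.round(tocr(ray(c,[(191,152),(327,148),(476,145),(636,143)],0)),1))
p=capture('top'); save(p,'t5'); cv2.imwrite('pics/t5.png',cv2.resize(cv2.cvtColor(p['pixels'][150:330,200:400],cv2.COLOR_RGB2BGR),(660,594)))
print('net',[(np.round(tocr(d['location']),1).tolist(),round(d['confidence'],2)) for d in nets.spot_point(p,'tin2_center')])
"
```

```text
[[-77.3 103.9  64. ]]
[[  25.1  149.6    0. ]
 [  25.8   50.8    0. ]
 [  26.2  -53.4    0. ]
 [  26.5 -164.4    0. ]]
net [([[-126.1, 245.7, 25.8]], 0.79), ([[-78.6, 106.2, 35.6]], 0.63), ([[-39.0, -469.4, 0.7]], 0.35)]
```

View pics/t5.png

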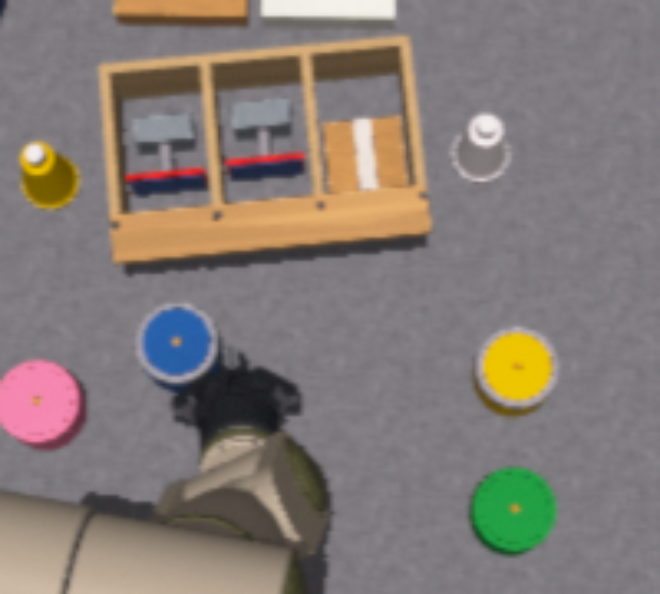

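```bash
python3 -c "
from h import *
dc(0,-14,0); dc(-74,-14,0); dc(-74,50,0); 
"
```

```text
d (0, -14, 0) ->cm [-0.06  0.03  1.4 ]
d (-74, -14, 0) ->cm [-5.06 -5.43  1.28]
d (-74, 50, 0) ->cm [-4.77 -5.56 -5.11]
```

send_rows(
  rows="0 0 0 0.7 0;0 0 0 1.4 0;0 -1.7 -1.8 1.35 0;0 -3.4 -3.6 1.3 0;0 -5.1 -5.4 1.3 0;0 -5.1 -5.4 1.3 0;0 -5 -5.5 -0.5 0;0 -4.9 -5.5 -2.5 0;0 -4.8 -5.6 -4 0;0 -4.8 -5.6 -5.1 0;0 -4.8 -5.6 -5.1 0",
)

```text
time_s: 14.4
eef_pos: [418.2, 140.4, 15.4]
ee_rot: [0.648, 0.643, 0.333, -0.236]
force: [0.0, 0.1, -0.6]
grip_width: -0.0
```

```bash
python3 -c "
from h import *
s,q,R=cr(); show(); 
c=wview(); save(c,'w5')
dc(20,103-q[1],13-q[2]);dc(50,103-q[1],13-q[2]);dc(10,0,0)
"
```

```text
t 14.4 crate pos [-151.3  103.8   15.4] Fc [ 0.   0.  -0.6] tilt 42.7
t 14.4 p [418.2 140.4  15.4] q [-0.04, 0.368, 2.495, 2.812, 0.475, -1.369] F [ 0.   0.1 -0.6] g -0.0
[[0.667, 0.734, 0.128], [0.121, 0.062, -0.991], [-0.735, 0.676, -0.048]] tilt 42.67
d (20, np.float64(-0.7914741887023666), np.float64(-2.3522011367478655)) ->cm [1.52 1.32 0.12]
d (50, np.float64(-0.7914741887023666), np.float64(-2.3522011367478655)) ->cm [3.55 3.53 0.17]
d (10, 0, 0) ->cm [0.68 0.74 0.02]
```

View pics/w5.png

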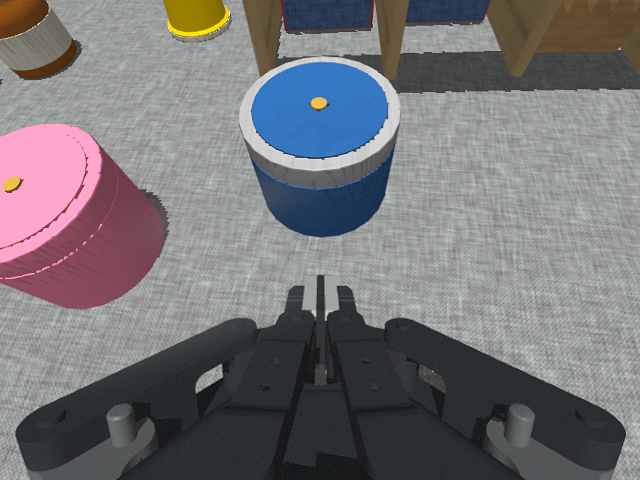

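```bash
python3 -c "
from h import *
s,q,R=cr()
for d in (15,75,135): dc(d,102.5-q[1],12-q[2])
"
```

```text
t 14.45 crate pos [-151.3  103.2   15.3] Fc [-0.3 -0.2  0.1] tilt 42.7
d (15, np.float64(-0.6737161648759127), np.float64(-3.305046377561773)) ->cm [1.25 0.88 0.11]
d (75, np.float64(-0.6737161648759127), np.float64(-3.305046377561773)) ->cm [5.31 5.3  0.21]
d (135, np.float64(-0.6737161648759127), np.float64(-3.305046377561773)) ->cm [9.37 9.72 0.31]
```

send_rows(
  rows="0 1.2 0.9 0.1 0;0 2.2 2 0.15 0;0 3.2 3.1 0.2 0;0 4.2 4.2 0.2 0;0 5.3 5.3 0.2 0",
)

```text
time_s: 14.95
eef_pos: [492.6, 146.0, 11.6]
ee_rot: [0.648, 0.643, 0.332, -0.238]
force: [-6.6, -1.2, 5.1]
grip_width: 0.002
```

```bash
python3 -c "
from h import *
s,q,R=cr()
for d in (-16,): dc(d-q[0],102.5-q[1],12-q[2])
c=wview(); save(c,'w6')
"
```

```text
t 14.95 crate pos [-76.6 101.1  11.6] Fc [-6.7 -0.4  5.1] tilt 42.6
d (np.float64(60.6437293029763), np.float64(1.366100527253593), np.float64(0.43768329693150143)) ->cm [ 4.07  4.5  -0.05]
```

View pics/w6.png

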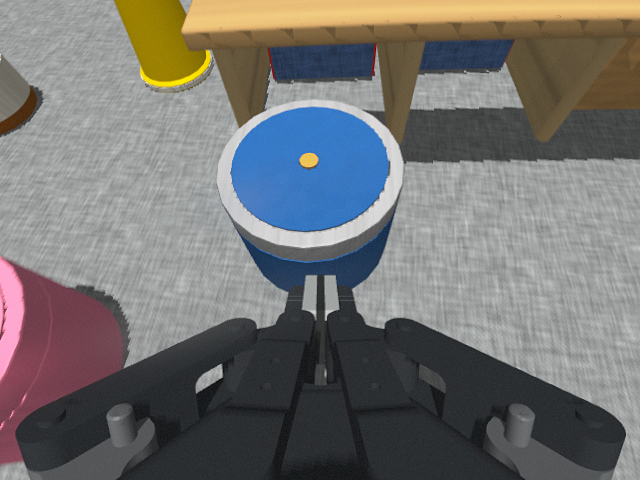

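```bash
python3 -c "
from h import *
c=wview(); print(np.round(tocr(ray(c,[(309,160)],64)),1)); cr()
s,q,R=st(); print(np.round(Rc.T@R,3))
"
```

```text
[[-38.1 103.2  64. ]]
t 15.05 crate pos [-75.2 101.   12.2] Fc [0.2 0.7 0.4] tilt 42.7
[[ 0.677  0.736  0.014]
 [ 0.044 -0.022 -0.999]
 [-0.735  0.677 -0.047]]
```

```bash
python3 -c "
from h import *
p=capture('top'); b=p['pixels'][150:330,200:400]
cv2.imwrite('pics/t6.png',cv2.resize(cv2.cvtColor(b,cv2.COLOR_RGB2BGR),(660,594),interpolation=cv2.INTER_CUBIC))
p2=capture('scene'); cv2.imwrite('pics/s6.png',cv2.resize(cv2.cvtColor(p2['pixels'][150:340,240:480],cv2.COLOR_RGB2BGR),(758,600),interpolation=cv2.INTER_CUBIC))
for c in (p,p2): print('net',[(np.round(tocr(d['location']),1).tolist(),round(d['confidence'],2)) for d in nets.spot_point(c,'tin2_center')])
"
```

```text
net [([[-126.1, 241.2, 28.6]], 0.97), ([[-45.4, 108.3, 34.4]], 0.6)]
net [([[-41.2, 102.3, 32.3]], 0.65), ([[-125.7, 245.8, 30.7]], 0.65)]
```

View pics/t6.png

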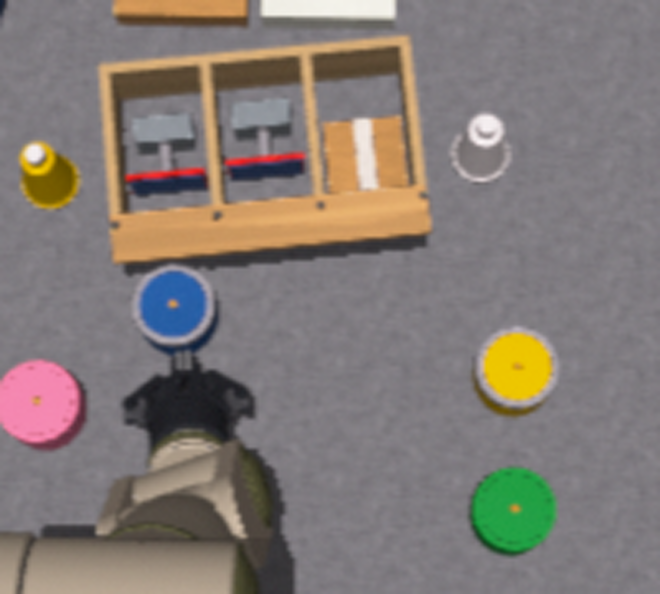

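View pics/s6.png

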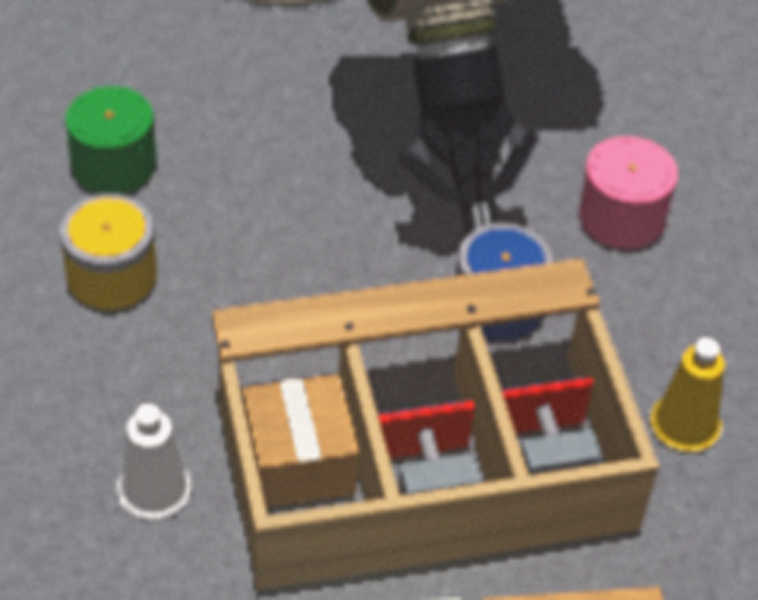

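```bash
python3 -c "
from h import *
c=wview(); save(c,'w7'); s,p,R=st()
M=np.array(c['mount']); print(np.round(M,2).tolist())
print('tcp px',proj(c,p), 'tip v=+11',proj(c,p+R@[0,11,0]),'v-11',proj(c,p+R@[0,-11,0]))
cr()
# predicted lid circle for centers
for X in (-41,-36,-30,-26):
  P=[w(X,103,64)]+[w(X+41*np.cos(a),103+41*np.sin(a),64) for a in (0,np.pi/2,np.pi,-np.pi/2)]+[w(X-41,103,0)]
  print(X,np.round(proj(c,P)).tolist())
  P=[w(X,103,64)]+[w(X+41*np.cos(a),103+41*np.sin(a),64) for a in (0,np.pi/2,np.pi,-np.pi/2)]
  t=capture('top') if X==-41 else t
  print('  top crop',np.round((proj(t,P)-[200,150])*3.3).tolist())
"
```

```text
[[0.0, -0.26, 0.97, -161.86], [0.0, -0.97, -0.26, 66.03], [1.0, 0.0, -0.0, 0.74], [0.0, 0.0, 0.0, 1.0]]
tcp px [[318.72937799 278.51329578]] tip v=+11 [[318.70833057 258.63194425]] v-11 [[318.7499823  297.72746016]]
t 15.3 crate pos [-77.6 101.8  11.6] Fc [ 0.3  0.  -0.6] tilt 42.6
-41 [[311.0, 157.0], [314.0, 93.0], [219.0, 159.0], [308.0, 241.0], [406.0, 155.0], [318.0, 294.0]]
  top crop [[175.0, 303.0], [172.0, 263.0], [134.0, 306.0], [178.0, 343.0], [216.0, 299.0]]
-36 [[312.0, 148.0], [314.0, 86.0], [221.0, 151.0], [309.0, 230.0], [405.0, 147.0], [318.0, 285.0]]
  top crop [[175.0, 298.0], [172.0, 258.0], [134.0, 302.0], [178.0, 338.0], [216.0, 294.0]]
-30 [[312.0, 138.0], [314.0, 79.0], [223.0, 141.0], [309.0, 216.0], [404.0, 136.0], [318.0, 275.0]]
  top crop [[174.0, 292.0], [171.0, 252.0], [133.0, 296.0], [177.0, 332.0], [215.0, 288.0]]
-26 [[312.0, 132.0], [314.0, 73.0], [224.0, 134.0], [310.0, 208.0], [403.0, 130.0], [318.0, 268.0]]
  top crop [[174.0, 288.0], [171.0, 248.0], [133.0, 292.0], [177.0, 328.0], [215.0, 284.0]]
```

```bash
python3 -c "
import cv2
a=cv2.imread('pics/w7.png')[80:330,190:450]; cv2.imwrite('pics/w7c.png',cv2.resize(a,(624,600),interpolation=cv2.INTER_CUBIC))"
```

```text
(no output)
```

View pics/w7c.png

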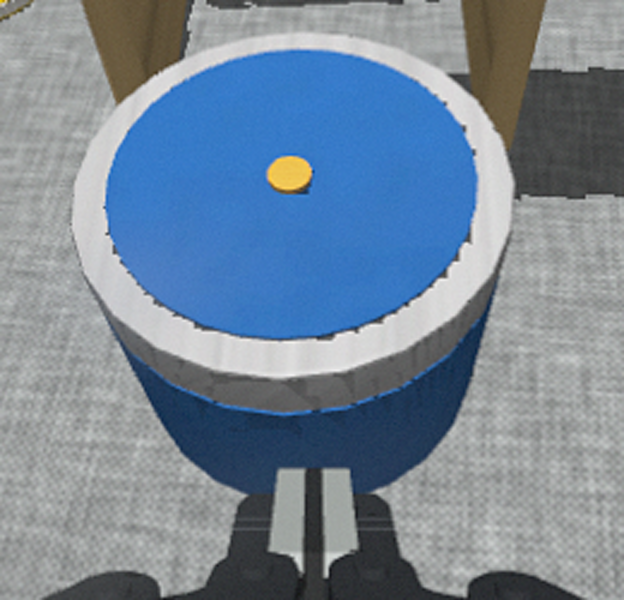

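```bash
python3 -c "
from h import *
s,q,R=cr()
for d in (-55,-16): dc(d-q[0],102-q[1],13-q[2])
"
```

```text
t 15.35 crate pos [-77.5 101.9  11.7] Fc [-0.4 -0.3 -0.5] tilt 42.6
d (np.float64(22.476005787394158), np.float64(0.08239856373454302), np.float64(1.3257609827654395)) ->cm [1.42 1.75 0.02]
d (np.float64(61.47600578739416), np.float64(0.08239856373454302), np.float64(1.3257609827654395)) ->cm [4.05 4.62 0.08]
```

send_rows(
  rows="0 0.3 0.5 0 0;0 0.7 0.9 0 0;0 1.1 1.3 0 0;0 1.4 1.75 0 0",
)

```text
time_s: 15.75
eef_pos: [514.6, 149.8, 13.0]
ee_rot: [0.648, 0.643, 0.333, -0.238]
force: [-2.3, -0.5, -1.8]
grip_width: -0.002
```

```bash
python3 -c "
from h import *
s,q,R=cr()
for d in (-16,): dc(d-q[0],102-q[1],13-q[2])
c=wview(); save(c,'w8')
"
```

```text
t 15.75 crate pos [-54.4 102.4  13. ] Fc [-2.3 -0.3 -1.8] tilt 42.6
d (np.float64(38.397054752435224), np.float64(-0.43544340811918403), np.float64(-0.02242601397684396)) ->cm [2.59 2.83 0.1 ]
```

View pics/w8.png

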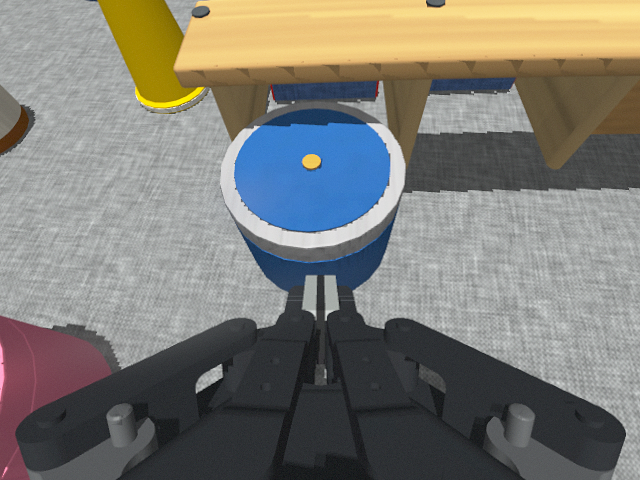

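send_rows(
  rows="0 0.4 0.5 0 0;0 0.9 1 0 0;0 1.4 1.5 0 0;0 2 2.1 0.1 0;0 2.6 2.8 0.1 0;0 3 3.3 0.1 0",
)

```text
time_s: 16.4
eef_pos: [559.5, 154.3, 13.4]
ee_rot: [0.648, 0.643, 0.332, -0.237]
force: [-1.7, -0.5, -1.7]
grip_width: -0.001
```

```bash
python3 -c "
from h import *
s,q,R=cr(); show()
c=wview(); save(c,'w9')
"
```

```text
t 16.4 crate pos [ -9.2 102.   13.4] Fc [-1.8 -0.3 -1.7] tilt 42.6
t 16.4 p [559.5 154.3  13.4] q [0.013, 0.519, 2.113, 2.684, 0.253, -1.177] F [-1.7 -0.5 -1.7] g -0.0
[[0.666, 0.735, 0.126], [0.12, 0.061, -0.991], [-0.736, 0.675, -0.047]] tilt 42.61
```

View pics/w9.png

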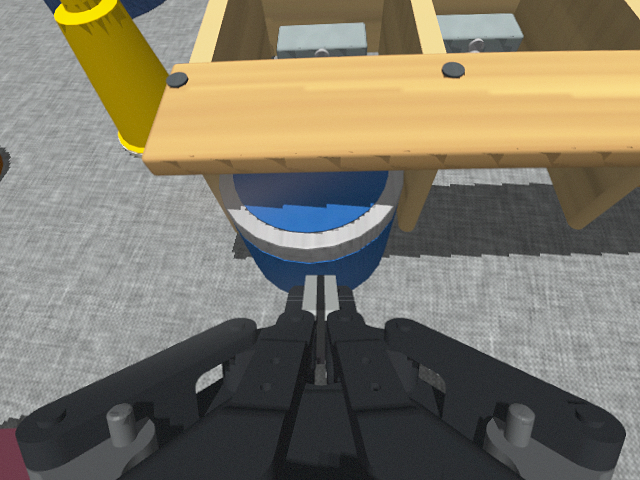

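```bash
python3 -c "
from h import *
s,q,R=cr()
for t in ((-70,100,60),(-110,60,130),(-130,-301,130),): dc(t[0]-q[0],t[1]-q[1],t[2]-q[2])
"
```

```text
t 16.45 crate pos [ -8.3 101.9  13.8] Fc [ 0.4 -0.7  1.5] tilt 42.7
d (np.float64(-61.671885929942704), np.float64(-1.9291297352749979), np.float64(46.157461156728274)) ->cm [-7.57 -1.41 -0.12]
d (np.float64(-101.6718859299427), np.float64(-41.929129735275), np.float64(116.15746115672827)) ->cm [-15.61   0.46   3.48]
d (np.float64(-121.6718859299427), np.float64(-402.929129735275), np.float64(116.15746115672827)) ->cm [-18.59  -0.26  39.51]
```

send_rows(
  rows="0 -3.8 -0.7 -0.1 0;0 -7.6 -1.4 -0.1 0;0 -11.6 -0.5 1.7 0;0 -15.6 0.5 3.5 0;0 -16 0.4 8 0;0 -16.3 0.3 12.5 0;0 -16.7 0.2 17 0;0 -17.1 0.1 21.5 0;0 -17.4 0 26 0;0 -17.8 -0.1 30.5 0;0 -18.2 -0.2 35 0;0 -18.6 -0.3 39.5 0",
)

```text
time_s: 17.65
eef_pos: [479.7, -206.9, 129.3]
ee_rot: [0.648, 0.643, 0.332, -0.237]
force: [3.1, 0.1, 0.8]
grip_width: 0.001
```

```bash
python3 -c "
from h import *
s,q,R=cr();show()
for t in ((-130,-301,130),(-124,-301,22)): dc(t[0]-q[0],t[1]-q[1],t[2]-q[2])
"
```

```text
t 17.65 crate pos [-128.6 -248.2  129.3] Fc [ 3.1 -0.3  0.8] tilt 42.6
t 17.65 p [ 479.7 -206.9  129.3] q [-0.991, 0.221, 2.093, 1.044, 0.805, -0.278] F [3.1 0.1 0.8] g 0.0
[[0.667, 0.735, 0.125], [0.119, 0.061, -0.991], [-0.736, 0.676, -0.047]] tilt 42.64
d (np.float64(-1.4399569345023338), np.float64(-52.828037502737715), np.float64(0.7312025399644142)) ->cm [-0.39  0.06  5.27]
d (np.float64(4.560043065497666), np.float64(-52.828037502737715), np.float64(-107.26879746003559)) ->cm [ 7.96 -6.8   5.79]
```

send_rows(
  rows="0 -0.4 0 4 0;0 -0.4 0 5.3 0;0 -0.4 0 5.3 0;0 2 -2 5.4 0;0 4 -4 5.6 0;0 6 -5.5 5.7 0;0 8 -6.8 5.8 0;0 8 -6.8 5.8 0",
)

```text
time_s: 18.45
eef_pos: [490.2, -253.2, 19.2]
ee_rot: [0.646, 0.644, 0.335, -0.237]
force: [0.3, -0.3, 0.7]
grip_width: 0.004
```

```bash
python3 -c "
from h import *
s,q,R=cr();show()
c=wview(); save(c,'w10'); p=capture('scene'); save(p,'s10')
dc(-124-q[0],100,21-q[2])
"
```

```text
t 18.45 crate pos [-123.2 -295.3   19.2] Fc [ 0.3 -0.4  0.7] tilt 42.5
t 18.45 p [ 490.2 -253.2   19.2] q [-1.032, 0.536, 2.04, 1.267, 0.726, -0.633] F [ 0.3 -0.3  0.7] g 0.0
[[0.664, 0.737, 0.128], [0.125, 0.059, -0.99], [-0.737, 0.673, -0.052]] tilt 42.49
d (np.float64(-0.7735655024369095), 100, np.float64(1.832954330882945)) ->cm [  0.28  -0.14 -10.  ]
```

View pics/w10.png

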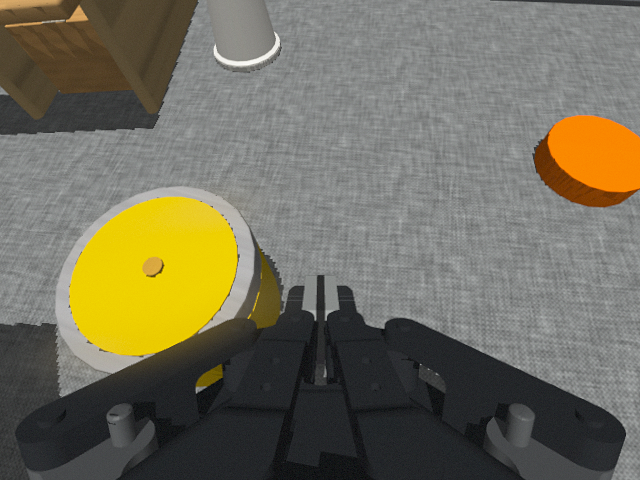

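View pics/s10.png

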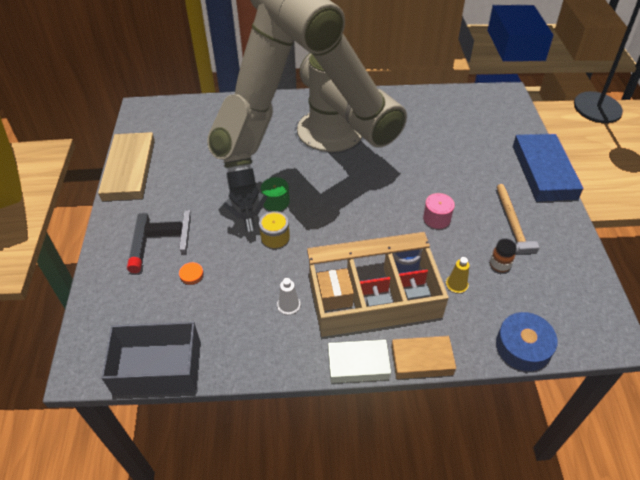

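```bash
python3 -c "
from h import *
c=wview(); print('yellow',np.round(tocr(ray(c,[(152,267)],65)),1))
t=capture('top'); b=t['pixels'][230:330,300:400]; cv2.imwrite('pics/t10.png',cv2.resize(cv2.cvtColor(b,cv2.COLOR_RGB2BGR),(600,600),interpolation=cv2.INTER_CUBIC))
import pickle; C=pickle.load(open('cams.pkl','rb'))
print('green',np.round(tocr(ray(C['top'],[(200+515/3.3,150+508/3.3)],64)),1), np.round(tocr(ray(C['scene'],[(240+115/3.333,150+119/3.333)],64)),1))
"
```

```text
yellow [[-133.8 -231.7   65. ]]
green [[-276.8 -211.4   64. ]] [[-275.4 -212.3   64. ]]
```

View pics/t10.png

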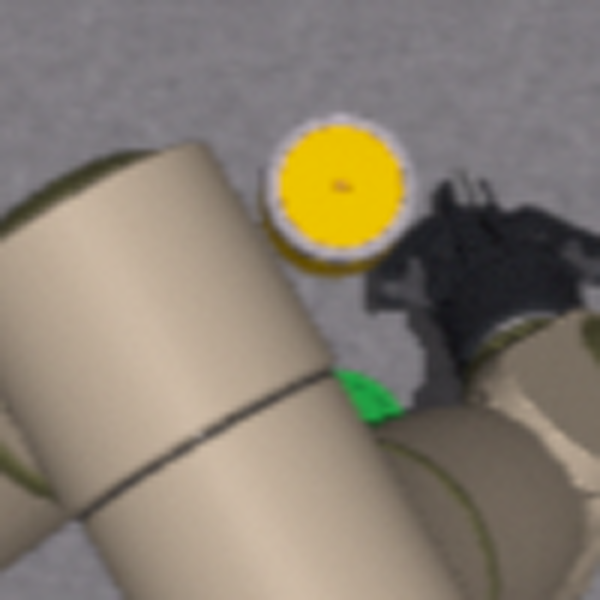

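```bash
python3 -c "
from h import *
s,q,R=cr()
for y in (40,244): dc(-124-q[0],y,23-q[2])
"
```

```text
t 18.65 crate pos [-122.7 -298.3   22.6] Fc [ 0.5 -0.3 -0.3] tilt 42.7
d (np.float64(-1.2630014585706704), 40, np.float64(0.4388123185361117)) ->cm [ 0.06 -0.14 -4.  ]
d (np.float64(-1.2630014585706704), 244, np.float64(0.4388123185361117)) ->cm [  0.97  -0.53 -24.38]
```

send_rows(
  rows="0 0 -0.1 -1 0;0 0 -0.1 -1.6 0;0 0.1 -0.1 -2.4 0;0 0.1 -0.2 -3.2 0;0 0.15 -0.2 -4 0;0 0.2 -0.2 -5 0",
)

```text
time_s: 19.25
eef_pos: [484.7, -207.3, 21.5]
ee_rot: [0.649, 0.643, 0.331, -0.238]
force: [-0.3, -5.0, 3.7]
grip_width: -0.001
```

```bash
python3 -c "
from h import *
s,q,R=cr()
c=wview(); save(c,'w11')
dc(-124-q[0],-60-q[1],23-q[2])
"
```

```text
t 19.25 crate pos [-123.7 -249.1   21.5] Fc [-0.9 -4.9  3.7] tilt 42.7
d (np.float64(-0.32460161128464904), np.float64(189.0864762119929), np.float64(1.5010901526772713)) ->cm [  0.72  -0.31 -18.89]
```

View pics/w11.png

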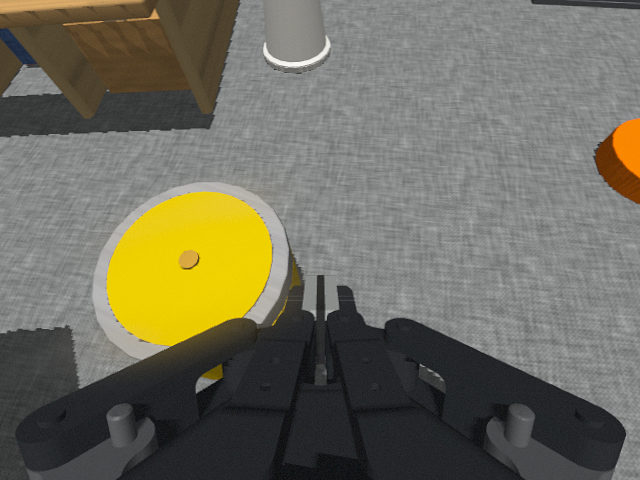

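send_rows(
  rows="0 0.05 0 -1 0;0 0.1 0 -2.2 0;0 0.1 -0.1 -3.5 0;0 0.2 -0.1 -4.8 0;0 0.2 -0.1 -6.1 0;0 0.3 -0.1 -7.4 0;0 0.35 -0.1 -8.7 0;0 0.4 -0.2 -10 0",
)

```text
time_s: 20.1
eef_pos: [472.3, -105.6, 20.9]
ee_rot: [0.648, 0.643, 0.333, -0.237]
force: [-1.8, -2.3, 1.2]
grip_width: -0.002
```

```bash
python3 -c "
from h import *
s,q,R=cr()
c=wview(); save(c,'w12')
dc(-124-q[0],-54-q[1],22-q[2])
"
```

```text
t 20.1 crate pos [-124.7 -146.7   20.9] Fc [-2.  -2.1  1.2] tilt 42.6
d (np.float64(0.729602332745884), np.float64(92.73171741142414), np.float64(1.0570221452550754)) ->cm [ 0.42 -0.07 -9.26]
```

View pics/w12.png

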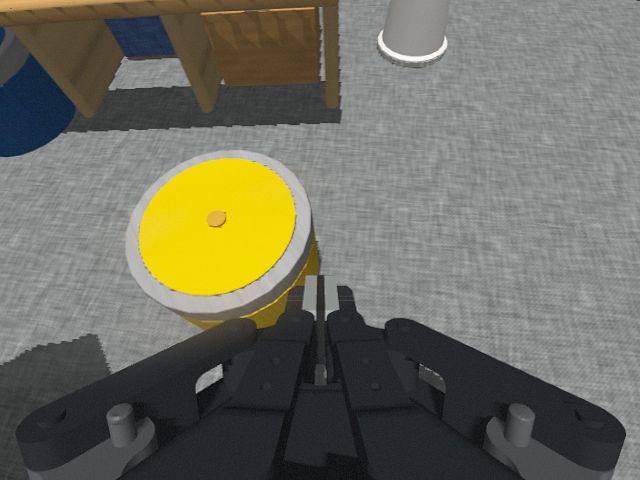

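```bash
python3 -c "
from h import *
c=wview(); P=tocr(ray(c,[(217,218)],65)); print(np.round(P,1)); s,q,R=cr()
dc(P[0,0]+8-q[0],0,20-q[2])
dc(P[0,0]+8-q[0],-54-q[1],20-q[2])
"
```

```text
[[-114.1 -103.    65. ]]
t 20.2 crate pos [-124.9 -145.6   20.8] Fc [-0.4  0.5  0.5] tilt 42.5
d (np.float64(18.841318911147354), 0, np.float64(-0.7854181874628985)) ->cm [1.33 1.34 0.04]
d (np.float64(18.841318911147354), np.float64(91.64204564260271), np.float64(-0.7854181874628985)) ->cm [ 1.77  1.15 -9.11]
```

send_rows(
  rows="0 0 0 1 0;0 0.7 0.7 1.2 0;0 1.4 1.4 1.2 0;0 1.4 1.4 0.5 0;0 1.4 1.3 -0.5 0;0 1.5 1.3 -1.5 0;0 1.5 1.3 -2.7 0;0 1.6 1.3 -3.9 0;0 1.6 1.3 -5 0",
)

```text
time_s: 21.1
eef_pos: [486.6, -54.2, 20.4]
ee_rot: [0.648, 0.643, 0.333, -0.238]
force: [-0.4, -2.1, -0.7]
grip_width: -0.0
```

```bash
python3 -c "
from h import *
s,q,R=cr()
c=wview(); save(c,'w13')
"
```

```text
t 21.1 crate pos [-104.8  -97.2   20.4] Fc [-0.6 -2.1 -0.7] tilt 42.6
```

View pics/w13.png

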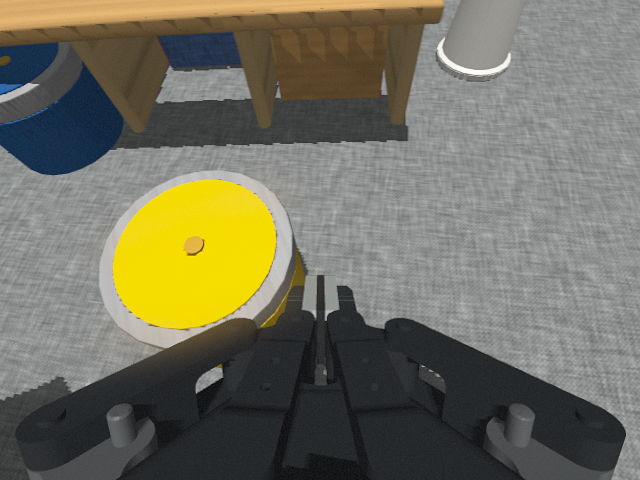

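```bash
python3 -c "
from h import *
c=wview(); P=tocr(ray(c,[(193,245)],65)); print(np.round(P,1)); s,q,R=cr()
dc(P[0,0]+8-q[0],-P[0,1],20-q[2])
"
```

```text
[[-107.1  -45.9   65. ]]
t 21.2 crate pos [-105.   -96.2   20.4] Fc [ 0.1 -0.8 -0.9] tilt 42.6
d (np.float64(5.906425675898419), np.float64(45.92644753835591), np.float64(-0.3872901633694177)) ->cm [ 0.64  0.32 -4.57]
```

send_rows(
  rows="0 0.2 0.1 -1 0;0 0.3 0.2 -2 0;0 0.5 0.3 -3 0;0 0.6 0.3 -4 0;0 0.65 0.3 -4.6 0;0 0.65 0.3 -4.6 0",
)

```text
time_s: 21.8
eef_pos: [487.6, -7.9, 20.0]
ee_rot: [0.648, 0.643, 0.333, -0.237]
force: [-0.1, -0.3, 0.3]
grip_width: 0.001
```

```bash
python3 -c "
from h import *
s,q,R=cr()
c=wview(); save(c,'w14')
"
```

```text
t 21.8 crate pos [-98.7 -51.3  20. ] Fc [-0.1 -0.3  0.3] tilt 42.6
```

View pics/w14.png

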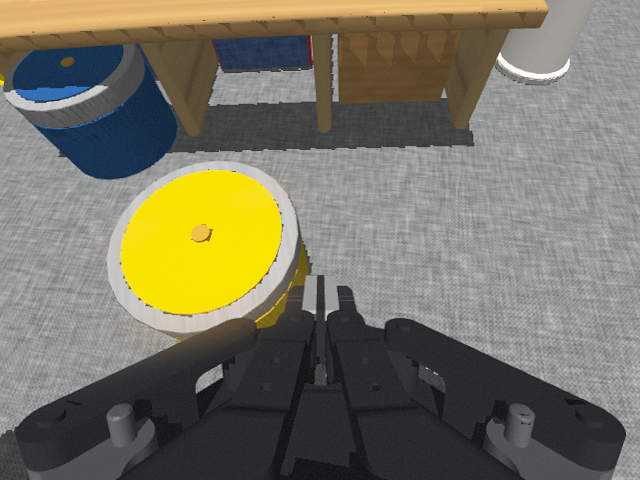

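```bash
python3 -c "
from h import *
c=wview(); P=tocr(ray(c,[(201,233)],65)); print(np.round(P,1),'blue',np.round(tocr(ray(c,[(68,62)],65)),1)); s,q,R=cr()
print(np.round(tocr(ray(c,[(194,137),(324,132),(463,129)],0)),1))
for t in ((q[0],-68),(-180,-68),(-180,0)): dc(t[0]-q[0],t[1]-q[1],15-q[2])
"
```

```text
[[-95.2  -4.5  65. ]] blue [[ 25.  102.8  65. ]]
t 21.9 crate pos [-98.8 -51.7  19.9] Fc [-0.   0.3 -0.1] tilt 42.6
[[  23.9   48.     0. ]
 [  25.5  -52.     0. ]
 [  25.8 -155.2    0. ]]
d (np.float64(0.0), np.float64(-16.30547752113698), np.float64(-4.926036085813898)) ->cm [ 0.29 -0.3   1.65]
d (np.float64(-81.24768884494581), np.float64(-16.30547752113698), np.float64(-4.926036085813898)) ->cm [-5.2  -6.29  1.52]
d (np.float64(-81.24768884494581), np.float64(51.69452247886302), np.float64(-4.926036085813898)) ->cm [-4.89 -6.43 -5.27]
```

send_rows(
  rows="0 0.2 0.2 -0.3 0;0 0.2 0.2 -0.5 0;0 0.2 0.2 -0.5 0",
)

```text
time_s: 22.2
eef_pos: [489.7, -2.9, 20.0]
ee_rot: [0.648, 0.643, 0.333, -0.237]
force: [0.9, -1.3, -0.3]
grip_width: 0.002
```

```bash
python3 -c "
from h import *
s,q,R=cr(); c=wview(); save(c,'w15')
for t in ((q[0],-65),(-176,-65),(-176,0)): dc(t[0]-q[0],t[1]-q[1],15-q[2])
"
```

```text
t 22.2 crate pos [-96.  -46.5  20. ] Fc [ 0.7 -1.3 -0.3] tilt 42.6
d (np.float64(0.0), np.float64(-18.46491946643011), np.float64(-5.020070062178199)) ->cm [ 0.29 -0.3   1.87]
d (np.float64(-79.97797735230549), np.float64(-18.46491946643011), np.float64(-5.020070062178199)) ->cm [-5.11 -6.2   1.75]
d (np.float64(-79.97797735230549), np.float64(46.53508053356989), np.float64(-5.020070062178199)) ->cm [-4.82 -6.33 -4.75]
```

send_rows(
  rows="0 0.2 -0.2 1 0;0 0.2 -0.2 1.8 0;0 -1.7 -2.3 1.8 0;0 -3.7 -4.7 1.8 0;0 -3.7 -4.7 1.8 0;0 -3.6 -4.7 0 0;0 -3.5 -4.8 -2 0;0 -3.4 -4.8 -3.5 0;0 -3.4 -4.8 -4.7 0;0 -3.4 -4.8 -4.7 0",
)

```text
time_s: 23.25
eef_pos: [426.3, 37.3, 15.1]
ee_rot: [0.648, 0.643, 0.333, -0.237]
force: [0.9, -0.0, -0.2]
grip_width: 0.005
```

```bash
python3 -c "
from h import *
s,q,R=cr(); show(); c=wview(); save(c,'w16')
"
```

```text
t 23.25 crate pos [-154.6    0.5   15.1] Fc [ 0.9 -0.1 -0.2] tilt 42.6
t 23.25 p [426.3  37.3  15.1] q [-0.484, 0.356, 2.537, 2.249, 0.565, -1.214] F [ 0.9 -0.  -0.2] g 0.01
[[0.666, 0.735, 0.128], [0.121, 0.062, -0.991], [-0.736, 0.676, -0.048]] tilt 42.63
```

View pics/w16.png

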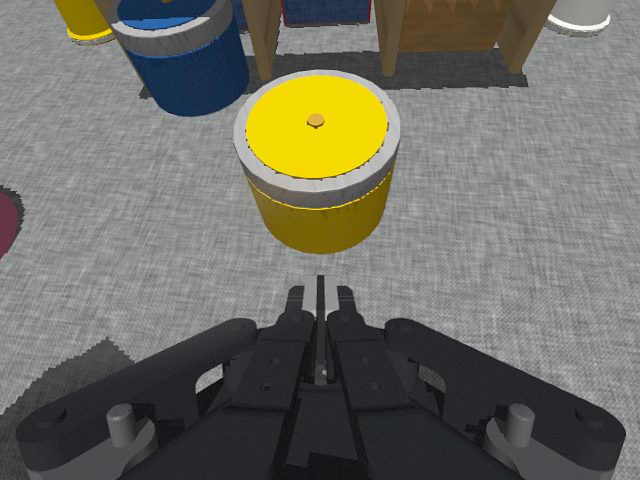

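```bash
python3 -c "
from h import *
c=wview(); print(np.round(tocr(ray(c,[(316,119)],65)),1)); s,q,R=cr()
print('walls',np.round(tocr(ray(c,[(264,78),(388,75),(517,85)],0)),1))
for x in (-100,-60,-10): dc(x-q[0],0-q[1],13-q[2])
"
```

```text
[[-91.9  -0.2  65. ]]
t 23.35 crate pos [-154.4   -0.8   15.1] Fc [0.1 0.2 0.4] tilt 42.7
walls [[  27.8   49.8    0. ]
 [  26.8  -52.5    0. ]
 [  11.7 -152.2    0. ]]
d (np.float64(54.37869143951772), np.float64(0.7967601389772621), np.float64(-2.1144011284447863)) ->cm [3.84 3.86 0.02]
d (np.float64(94.37869143951772), np.float64(0.7967601389772621), np.float64(-2.1144011284447863)) ->cm [6.54 6.81 0.08]
d (np.float64(144.37869143951772), np.float64(0.7967601389772621), np.float64(-2.1144011284447863)) ->cm [ 9.92 10.49  0.16]
```

send_rows(
  rows="0 1 0.9 0 0;0 2 1.8 0 0;0 2.8 2.7 0 0;0 3.5 3.5 0 0;0 4.2 4.3 0 0;0 5 5.1 0.1 0;0 5.8 6 0.1 0;0 6.5 6.8 0.1 0",
)

```text
time_s: 24.15
eef_pos: [520.1, 47.2, 12.9]
ee_rot: [0.648, 0.643, 0.332, -0.238]
force: [-2.1, -0.3, -0.6]
grip_width: -0.001
```

```bash
python3 -c "
from h import *
s,q,R=cr(); c=wview(); save(c,'w17')
dc(-10-q[0],0-q[1],13-q[2])
"
```

```text
t 24.15 crate pos [-60.3  -0.1  12.9] Fc [-2.1 -0.1 -0.6] tilt 42.6
d (np.float64(50.28159030599293), np.float64(0.12180991539936811), np.float64(0.13592079374592636)) ->cm [3.39 3.71 0.06]
```

View pics/w17.png

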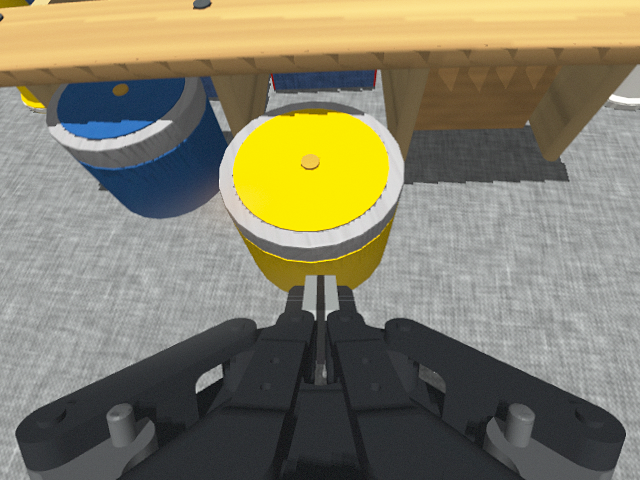

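send_rows(
  rows="0 0.5 0.5 0 0;0 1 1.1 0 0;0 1.5 1.7 0 0;0 2 2.2 0 0;0 2.5 2.7 0 0;0 3 3.2 0 0;0 3.4 3.7 0 0",
)

```text
time_s: 24.9
eef_pos: [569.8, 53.9, 12.9]
ee_rot: [0.648, 0.643, 0.332, -0.237]
force: [-1.4, -0.5, -0.9]
grip_width: -0.003
```

```bash
python3 -c "
from h import *
s,q,R=cr(); show(); c=wview(); save(c,'w18')
dc(-90-q[0],0,100-q[2]);dc(0,0,200-q[2]);
"
```

```text
t 24.9 crate pos [-10.2   1.   12.9] Fc [-1.4 -0.4 -0.9] tilt 42.6
t 24.9 p [569.8  53.9  12.9] q [-0.252, 0.511, 2.137, 2.17, 0.348, -0.884] F [-1.4 -0.5 -0.9] g -0.0
[[0.666, 0.735, 0.126], [0.12, 0.061, -0.991], [-0.736, 0.675, -0.047]] tilt 42.6
d (np.float64(-79.80569733812636), 0, np.float64(87.09512104639782)) ->cm [-1.18e+01  1.00e-02 -5.30e-01]
d (0, 0, np.float64(187.09512104639782)) ->cm [-13.76  12.65  -0.88]
```

View pics/w18.png

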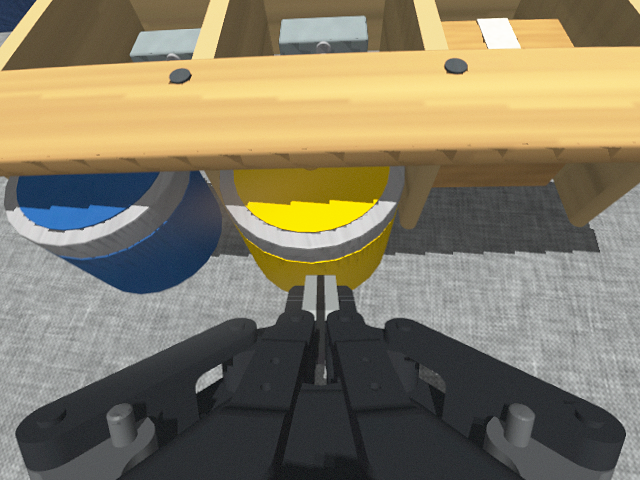

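```bash
python3 -c "
from h import *
s,q,R=cr()
for t in ((-90,0,100),(-60,0,240),(100,10,250),(260,20,250)): dc(t[0]-q[0],t[1]-q[1],t[2]-q[2])
"
```

```text
t 24.95 crate pos [-9.2  0.9 13.3] Fc [-0.2 -1.  -0.2] tilt 42.7
d (np.float64(-80.75197521958141), np.float64(-0.8618596847117277), np.float64(86.6899330304652)) ->cm [-11.84  -0.08  -0.45]
d (np.float64(-50.75197521958142), np.float64(-0.8618596847117277), np.float64(226.6899330304652)) ->cm [-20.1   11.59  -1.06]
d (np.float64(109.24802478041859), np.float64(9.138140315288272), np.float64(236.6899330304652)) ->cm [-9.97 24.03 -1.86]
d (np.float64(269.2480247804186), np.float64(19.138140315288272), np.float64(236.6899330304652)) ->cm [ 0.89 35.79 -2.61]
```

send_rows(
  rows="0 -4 0 -0.2 0;0 -8 0 -0.3 0;0 -11.8 0 -0.5 0;0 -14.5 4 -0.7 0;0 -17 8 -0.9 0;0 -20 11.6 -1.1 0;0 -17 15 -1.3 0;0 -14 19 -1.5 0;0 -10 24 -1.9 0;0 -6.5 28 -2.2 0;0 -3 32 -2.4 0;0 1 36 -2.6 0",
)

```text
time_s: 26.15
eef_pos: [770.9, 91.9, 248.7]
ee_rot: [0.648, 0.643, 0.332, -0.237]
force: [0.5, -0.5, 0.0]
grip_width: -0.002
```

```bash
python3 -c "
from h import *
s,q,R=cr(); show()
dc(400-q[0],30-q[1],250-q[2])
"
```

```text
t 26.15 crate pos [193.9  16.5 248.7] Fc [ 0.5 -0.5  0. ] tilt 42.7
t 26.15 p [770.9  91.9 248.7] q [-0.098, 0.483, 1.344, 0.326, 0.614, 1.166] F [ 0.5 -0.5  0. ] g -0.0
[[0.667, 0.734, 0.126], [0.12, 0.061, -0.991], [-0.735, 0.676, -0.047]] tilt 42.66
d (np.float64(206.09689738028982), np.float64(13.475769694438267), np.float64(1.2566798625952345)) ->cm [13.9  15.24 -1.04]
```

send_rows(
  rows="0 3.4 3.7 -0.2 0;0 6.8 7.4 -0.4 0;0 10 11.1 -0.7 0;0 13.5 14.8 -1 0;0 13.9 15.2 -1 0",
)

```text
time_s: 26.65
eef_pos: [967.0, 126.0, 249.0]
ee_rot: [0.648, 0.643, 0.333, -0.237]
force: [-0.0, 0.1, 0.2]
grip_width: -0.002
```

send_rows(
  rows="0 50 100 0 0",
)

```text
time_s: 26.75
eef_pos: [981.3, 127.8, 249.7]
ee_rot: [0.649, 0.646, 0.328, -0.232]
force: [38.0, 0.1, 63.7]
grip_width: 0.001
```

send_rows(
  rows="0 50 100 0 0",
)

```text
time_s: 26.85
eef_pos: [986.5, 128.0, 242.7]
ee_rot: [0.65, 0.648, 0.324, -0.228]
force: [0.1, -0.6, -1.4]
grip_width: -0.005
```

send_rows(
  rows="0 55 100 0 0",
)

```text
time_s: 26.95
eef_pos: [994.1, 128.3, 257.7]
ee_rot: [0.656, 0.655, 0.309, -0.213]
force: [2.0, 0.4, 3.0]
grip_width: 0.001
```

send_rows(
  rows="0 55 100 0 0",
)

```text
time_s: 27.05
eef_pos: [999.3, 128.6, 263.9]
ee_rot: [0.66, 0.659, 0.299, -0.203]
force: [0.5, -0.0, 1.4]
grip_width: 0.0
```

send_rows(
  rows="0 60 100 0 0",
)

```text
time_s: 27.15
eef_pos: [1004.5, 129.0, 266.7]
ee_rot: [0.662, 0.663, 0.291, -0.195]
force: [-0.3, -0.3, 1.0]
grip_width: -0.001
```

send_rows(
  rows="0 60 100 0 0",
)

```text
time_s: 27.25
eef_pos: [1009.2, 129.2, 269.4]
ee_rot: [0.664, 0.666, 0.283, -0.187]
force: [-0.2, 0.3, 0.2]
grip_width: 0.001
```

```bash
python3 -c "
from h import *
s,q,R=cr(); show(); print(np.round(Rc.T@R,3))
"
```

```text
t 27.25 crate pos [434.9  27.2 269.4] Fc [-0.2  0.3  0.2] tilt 51.3
t 27.25 p [1009.2  129.2  269.4] q [-0.028, 1.141, 0.186, 0.188, 0.937, 1.397] F [-0.2  0.3  0.2] g 0.0
[[0.769, 0.626, 0.127], [0.129, 0.043, -0.991], [-0.626, 0.779, -0.048]] tilt 51.26
[[ 0.779  0.627  0.017]
 [ 0.043 -0.027 -0.999]
 [-0.626  0.779 -0.048]]
```

```bash
python3 -c "
from h import *
s,q,R=cr()
for t in ((200,15,265),(-60,0,240),(-110,0,140),(-60,0,13)): dc(t[0]-q[0],t[1]-q[1],t[2]-q[2])
"
```

```text
t 27.25 crate pos [434.9  27.2 269.4] Fc [-0.2  0.3  0.2] tilt 51.3
d (np.float64(-234.9271634251768), np.float64(-12.230897479122302), np.float64(-4.355278036354093)) ->cm [-18.08 -15.04   0.85]
d (np.float64(-494.9271634251768), np.float64(-27.2308974791223), np.float64(-29.355278036354093)) ->cm [-36.82 -33.25   2.03]
d (np.float64(-544.9271634251768), np.float64(-27.2308974791223), np.float64(-129.3552780363541)) ->cm [-34.46 -44.17   2.43]
d (np.float64(-494.9271634251768), np.float64(-27.2308974791223), np.float64(-256.3552780363541)) ->cm [-22.62 -50.92   3.12]
```

send_rows(
  rows="0 -3.5 -3 0.2 0;0 -7 -6 0.3 0;0 -11 -9 0.5 0;0 -15 -12 0.7 0;0 -18 -15 0.9 0;0 -22 -18.5 1.1 0;0 -25.5 -22 1.3 0;0 -29 -25.5 1.5 0;0 -33 -29 1.8 0;0 -36.8 -33.2 2 0;0 -36.8 -33.2 2 0;0 -36.8 -33.2 2 0",
)

```text
time_s: 28.45
eef_pos: [518.1, 47.3, 241.2]
ee_rot: [0.664, 0.665, 0.283, -0.188]
force: [0.9, -0.4, 1.0]
grip_width: 0.003
```

```bash
python3 -c "
from h import *
s,q,R=cr(); show()
for t in ((-60,0,240),(-100,0,120),(-60,0,13)): dc(t[0]-q[0],t[1]-q[1],t[2]-q[2])
"
```

```text
t 28.45 crate pos [-6.220e+01  2.000e-01  2.412e+02] Fc [ 0.8 -0.5  1. ] tilt 51.2
t 28.45 p [518.1  47.3 241.2] q [-0.349, -0.108, 2.175, 1.033, 0.461, 0.308] F [ 0.9 -0.4  1. ] g 0.0
[[0.769, 0.627, 0.126], [0.127, 0.044, -0.991], [-0.627, 0.778, -0.046]] tilt 51.16
d (np.float64(2.2199058929005133), np.float64(-0.22655683912494196), np.float64(-1.1510807105018444)) ->cm [0.24 0.05 0.03]
d (np.float64(-37.78009410709949), np.float64(-0.22655683912494196), np.float64(-121.15108071050184)) ->cm [  4.66 -11.79   0.52]
d (np.float64(2.2199058929005133), np.float64(-0.22655683912494196), np.float64(-228.15108071050184)) ->cm [ 14.48 -17.6    1.08]
```

send_rows(
  rows="0 1.5 -4 0.2 0;0 3 -8 0.3 0;0 4.7 -11.8 0.5 0;0 7 -13 0.7 0;0 9.5 -14.5 0.8 0;0 12 -16 1 0;0 14 -17.2 1.1 0;0 14.5 -17.6 1.1 0;0 14.5 -17.6 1.1 0",
)

```text
time_s: 29.35
eef_pos: [522.4, 47.5, 9.8]
ee_rot: [0.663, 0.665, 0.286, -0.19]
force: [0.3, 0.1, 0.6]
grip_width: 0.0
```

```bash
python3 -c "
from h import *
s,q,R=cr(); show(); c=wview(); save(c,'w20'); p=capture('scene'); cv2.imwrite('pics/s20.png',cv2.resize(cv2.cvtColor(p['pixels'][150:340,240:480],cv2.COLOR_RGB2BGR),(758,600),interpolation=cv2.INTER_CUBIC))
for t in ((-5,0,13),(10,0,13)): dc(t[0]-q[0],t[1]-q[1],t[2]-q[2])
"
```

```text
t 29.35 crate pos [-58.   -0.    9.8] Fc [0.3 0.  0.6] tilt 50.8
t 29.35 p [522.4  47.5   9.8] q [-0.343, 0.539, 2.343, 2.485, 0.669, -1.304] F [0.3 0.1 0.6] g 0.0
[[0.764, 0.632, 0.127], [0.129, 0.043, -0.991], [-0.632, 0.774, -0.049]] tilt 50.82
d (np.float64(52.98855244842467), np.float64(0.044962733867260865), np.float64(3.238305070192844)) ->cm [3.91 3.59 0.07]
d (np.float64(67.98855244842467), np.float64(0.044962733867260865), np.float64(3.238305070192844)) ->cm [5.08 4.53 0.1 ]
```

View pics/w20.png

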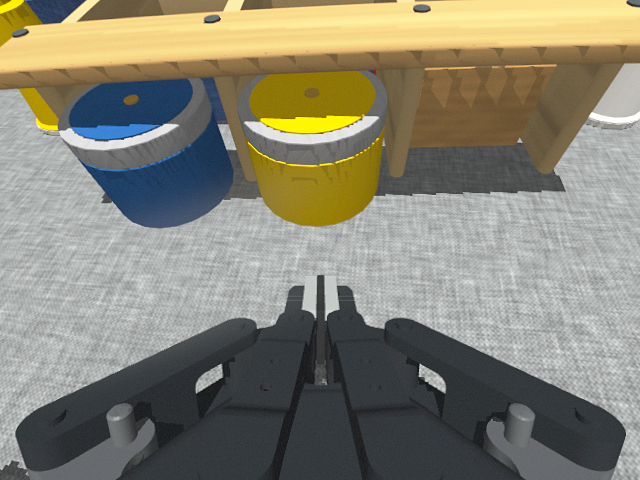

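View pics/s20.png

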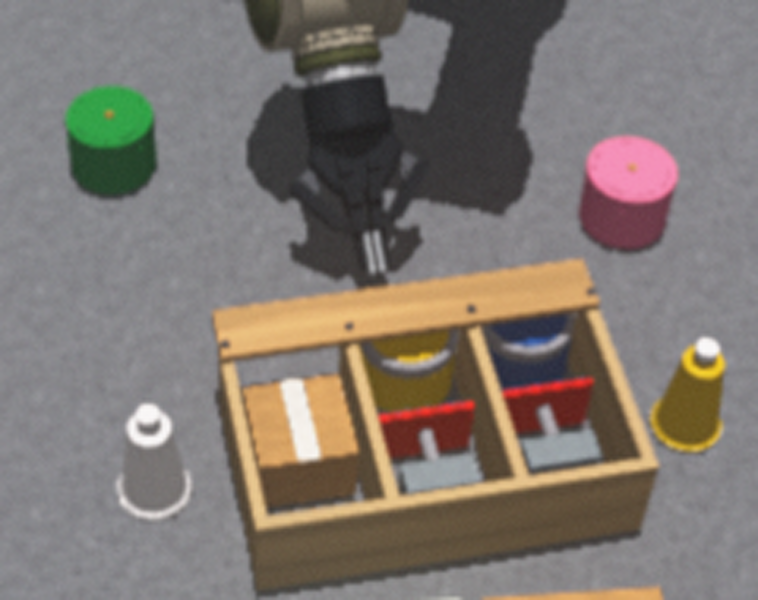

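send_rows(
  rows="0 1.1 1 0 0;0 2.2 2 0 0;0 3 2.8 0 0;0 3.6 3.3 0 0;0 4.2 3.8 0 0;0 4.7 4.2 0.1 0",
)

```text
time_s: 30.05
eef_pos: [584.8, 54.9, 15.6]
ee_rot: [0.664, 0.665, 0.285, -0.188]
force: [-4.8, -0.7, 4.4]
grip_width: -0.005
```

```bash
python3 -c "
from h import *
s,q,R=cr(); c=wview(); save(c,'w21')
for t in (3,6,9,12): dc(t,-q[1],13-q[2])
"
```

```text
t 30.05 crate pos [ 4.9  0.3 15.6] Fc [-4.8 -0.1  4.4] tilt 51.0
d (3, np.float64(-0.3388168570542912), np.float64(-2.580341129332087)) ->cm [ 0.39 -0.01  0.05]
d (6, np.float64(-0.3388168570542912), np.float64(-2.580341129332087)) ->cm [0.63 0.18 0.06]
d (9, np.float64(-0.3388168570542912), np.float64(-2.580341129332087)) ->cm [0.86 0.37 0.06]
d (12, np.float64(-0.3388168570542912), np.float64(-2.580341129332087)) ->cm [1.09 0.56 0.07]
```

View pics/w21.png

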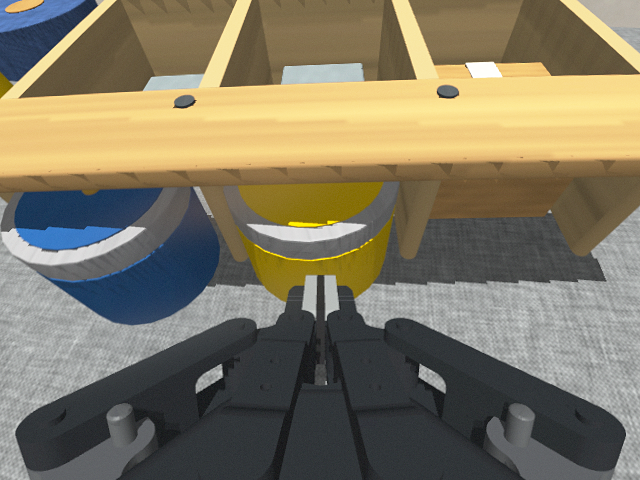

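send_rows(
  rows="0 0.2 0 0 0;0 0.5 0.1 0.05 0;0 0.65 0.2 0.05 0",
)

```text
time_s: 30.4
eef_pos: [590.5, 55.2, 11.8]
ee_rot: [0.663, 0.665, 0.285, -0.189]
force: [-5.6, -1.4, 5.0]
grip_width: 0.004
```

send_rows(
  rows="0 0.12 0.1 0 0;0 0.24 0.19 0 0",
)

```text
time_s: 30.6
eef_pos: [593.5, 55.6, 11.8]
ee_rot: [0.663, 0.665, 0.285, -0.189]
force: [-5.1, -0.4, 5.5]
grip_width: -0.006
```

```bash
python3 -c "
from h import *
s,q,R=cr(); dc(3,0,13-q[2])
"
```

```text
t 30.6 crate pos [13.5  0.1 11.8] Fc [-5.1  0.2  5.5] tilt 50.9
d (3, 0, np.float64(1.215708170027174)) ->cm [ 0.16  0.28 -0.  ]
```

send_rows(
  rows="0 0.08 0.14 0 0;0 0.16 0.28 0 0",
)

```text
time_s: 30.8
eef_pos: [596.4, 55.9, 12.6]
ee_rot: [0.663, 0.665, 0.286, -0.189]
force: [-2.7, -0.8, -0.7]
grip_width: -0.002
```

send_rows(
  rows="0 0.12 0.1 0 0;0 0.24 0.19 0 0",
)

```text
time_s: 31.0
eef_pos: [599.8, 56.3, 12.9]
ee_rot: [0.663, 0.665, 0.285, -0.189]
force: [-1.4, 0.3, -0.6]
grip_width: -0.001
```

```bash
python3 -c "
from h import *
s,q,R=cr(); dc(3,0,14-q[2])
"
```

```text
t 31.0 crate pos [19.9  0.1 12.9] Fc [-1.4  0.5 -0.6] tilt 50.9
d (3, 0, np.float64(1.1156989338543486)) ->cm [ 0.16  0.28 -0.  ]
```

send_rows(
  rows="0 0.08 0.1 0 0;0 0.16 0.18 0 0",
)

```text
time_s: 31.2
eef_pos: [602.3, 56.6, 13.5]
ee_rot: [0.663, 0.665, 0.285, -0.189]
force: [-1.8, 0.5, -1.4]
grip_width: -0.001
```

send_rows(
  rows="0 0.08 0.07 0 0;0 0.16 0.14 0 0",
)

```text
time_s: 31.4
eef_pos: [604.4, 56.9, 13.6]
ee_rot: [0.664, 0.665, 0.285, -0.189]
force: [-1.2, 1.1, -1.6]
grip_width: 0.006
```

```bash
python3 -c "
from h import *
s,q,R=cr(); c=wview(); save(c,'w22'); p=capture('top'); b=p['pixels'][160:250,215:335]
cv2.imwrite('pics/t22.png',cv2.resize(cv2.cvtColor(b,cv2.COLOR_RGB2BGR),(800,600),interpolation=cv2.INTER_CUBIC))
p=capture('scene'); cv2.imwrite('pics/s22.png',cv2.resize(cv2.cvtColor(p['pixels'][220:330,320:450],cv2.COLOR_RGB2BGR),(709,600),interpolation=cv2.INTER_CUBIC))
"
```

```text
t 31.4 crate pos [24.5  0.2 13.6] Fc [-1.1  1.2 -1.6] tilt 51.0
```

View pics/w22.png

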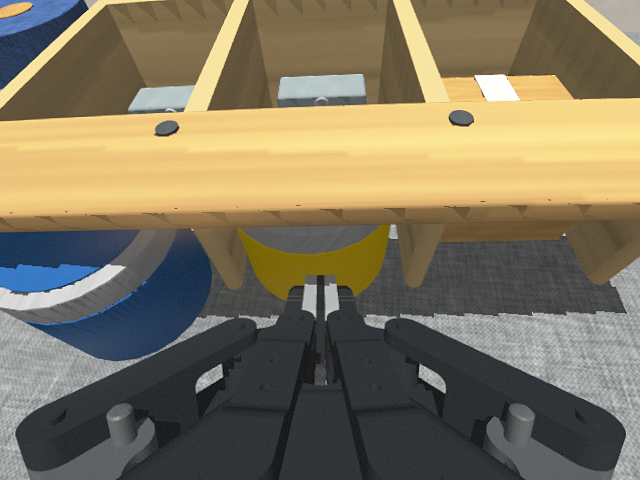

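View pics/s22.png

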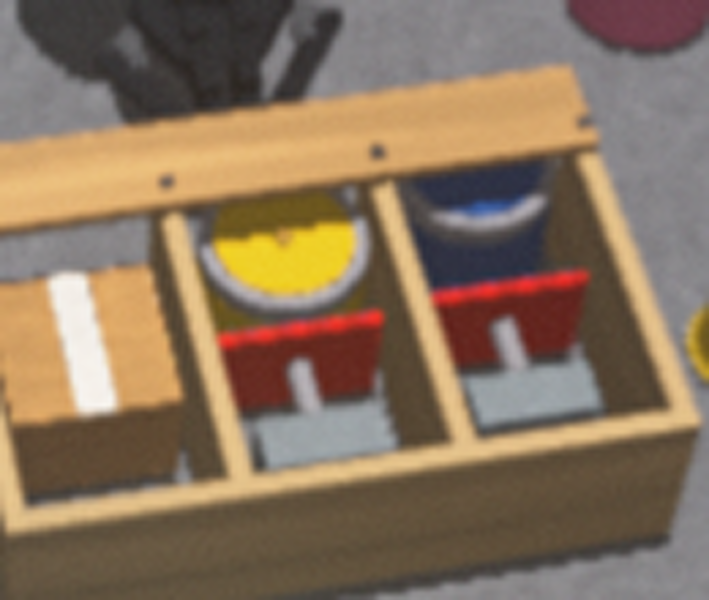

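View pics/t22.png

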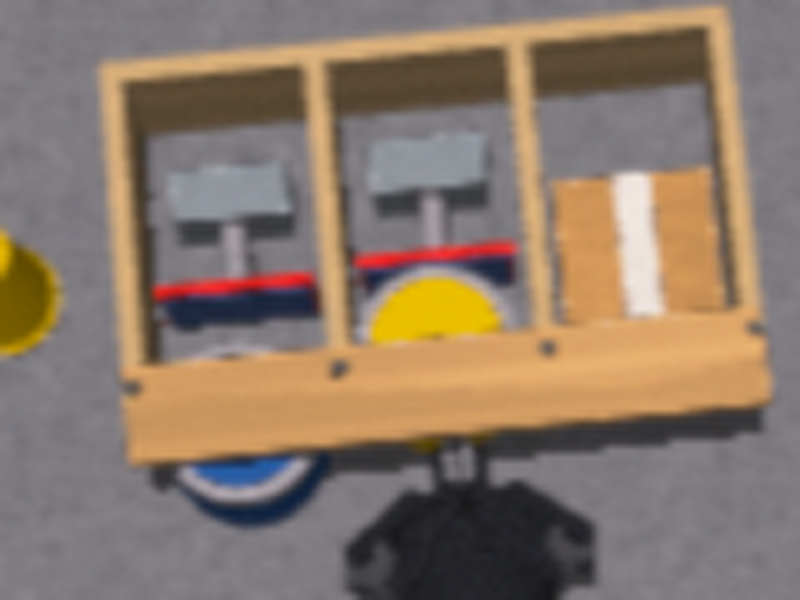

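```bash
python3 -c "
from h import *
import pickle; C=pickle.load(open('cams.pkl','rb'))
print(np.round(tocr(ray(C['top'],[(215+435/6.667,160+337/6.667)],65)),1), np.round(tocr(ray(C['scene'],[(320+284/5.4545,220+235/5.4545)],65)),1))
# lid rear rim in top
print('rim far',np.round(tocr(ray(C['top'],[(215+430/6.667,160+264/6.667)],64)),1),np.round(tocr(ray(C['scene'],[(320+287/5.4545,220+315/5.4545)],64)),1))
s,q,R=cr()
for d in (2,4): dc(d,0,0)
"
```

```text
[[56.   4.8 65. ]] [[56.3  3.1 65. ]]
rim far [[94.4  4.  64. ]] [[102.1  -6.   64. ]]
t 31.55 crate pos [24.5  0.1 13.6] Fc [-2.3 -0.3 -0.4] tilt 51.0
d (2, 0, 0) ->cm [0.16 0.13 0.  ]
d (4, 0, 0) ->cm [0.31 0.25 0.01]
```

send_rows(
  rows="0 0.08 0.07 0 0;0 0.16 0.13 0 0",
)

```text
time_s: 31.75
eef_pos: [606.4, 57.2, 13.6]
ee_rot: [0.664, 0.665, 0.285, -0.189]
force: [-1.7, -0.1, -1.9]
grip_width: -0.001
```

send_rows(
  rows="0 0.08 0.07 0 0;0 0.16 0.13 0 0",
)

```text
time_s: 31.95
eef_pos: [607.7, 57.4, 12.9]
ee_rot: [0.663, 0.665, 0.286, -0.19]
force: [-7.7, -1.4, -2.0]
grip_width: 0.001
```

```bash
python3 -c "
from h import *
s,q,R=cr()
"
```

```text
t 31.95 crate pos [27.9  0.4 12.9] Fc [-7.9 -0.6 -2. ] tilt 50.9
```

send_rows(
  rows="0 0.08 0.07 0 0;0 0.16 0.14 0 0",
)

```text
time_s: 32.15
eef_pos: [608.6, 57.9, 12.3]
ee_rot: [0.663, 0.665, 0.287, -0.19]
force: [-16.7, -2.7, 3.5]
grip_width: 0.002
```

send_rows(
  rows="0 0.08 0.07 0 0;0 0.16 0.14 0 0",
)

```text
time_s: 32.35
eef_pos: [610.6, 58.1, 12.3]
ee_rot: [0.663, 0.665, 0.287, -0.19]
force: [-14.3, -1.4, 3.4]
grip_width: -0.001
```

```bash
python3 -c "
from h import *
s,q,R=cr()
"
```

```text
t 32.35 crate pos [30.9  0.7 12.3] Fc [-14.4   0.2   3.4] tilt 50.7
```

send_rows(
  rows="0 0.07 0.09 0 0;0 0.14 0.18 0 0",
)

```text
time_s: 32.55
eef_pos: [612.8, 58.4, 12.6]
ee_rot: [0.663, 0.665, 0.287, -0.191]
force: [-11.7, -1.8, -0.5]
grip_width: 0.002
```

send_rows(
  rows="0 0.07 0.08 0 0;0 0.15 0.15 0 0",
)

```text
time_s: 32.75
eef_pos: [615.0, 58.6, 12.7]
ee_rot: [0.663, 0.665, 0.287, -0.191]
force: [-11.6, -1.8, -1.1]
grip_width: 0.001
```

```bash
python3 -c "
from h import *
s,q,R=cr(); c=wview(); save(c,'w23'); p=capture('top'); b=p['pixels'][160:250,215:335]
cv2.imwrite('pics/t23.png',cv2.resize(cv2.cvtColor(b,cv2.COLOR_RGB2BGR),(800,600),interpolation=cv2.INTER_CUBIC))
p=capture('scene'); cv2.imwrite('pics/s23.png',cv2.resize(cv2.cvtColor(p['pixels'][220:330,320:450],cv2.COLOR_RGB2BGR),(709,600),interpolation=cv2.INTER_CUBIC))
"
```

```text
t 32.75 crate pos [35.3  0.7 12.7] Fc [-11.7  -0.5  -1.1] tilt 50.7
```

View pics/t23.png

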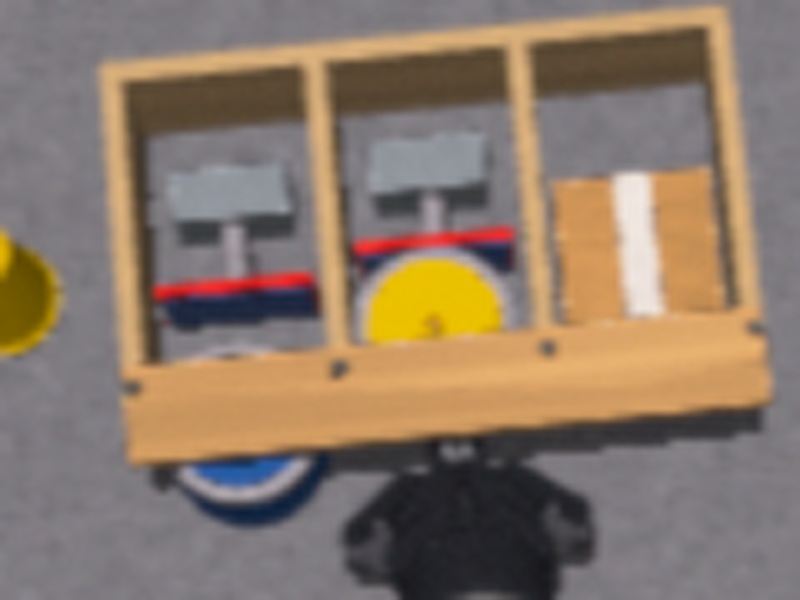

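View pics/s23.png

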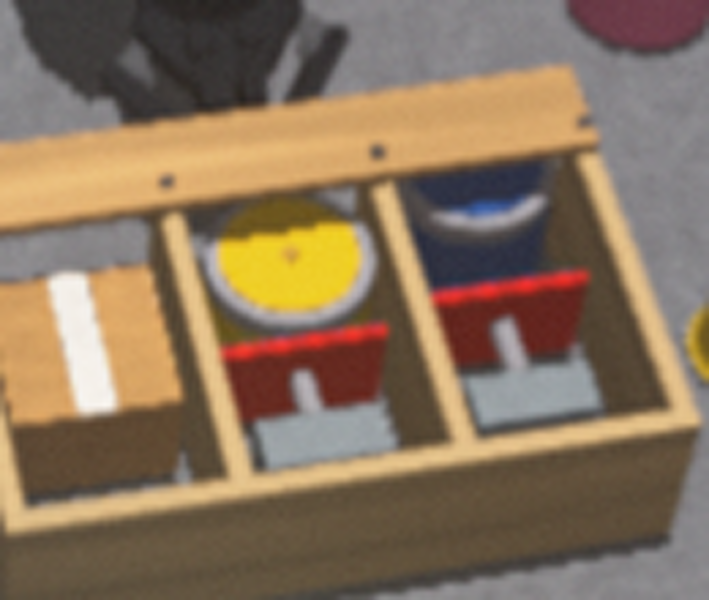

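View pics/w23.png

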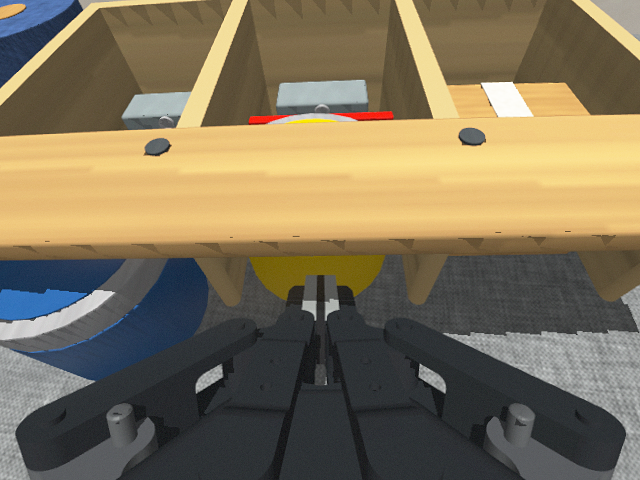

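```bash
python3 -c "
from h import *
s,q,R=cr()
for t in ((-60,0,14),(-60,102,14)): dc(t[0]-q[0],t[1]-q[1],t[2]-q[2])
"
```

```text
t 32.9 crate pos [35.4  0.7 12.8] Fc [-9.2  0.6 -2.1] tilt 50.7
d (np.float64(-95.41110381419753), np.float64(-0.7059957976883625), np.float64(1.1805971565199087)) ->cm [-7.45 -5.96 -0.09]
d (np.float64(-95.41110381419753), np.float64(101.29400420231164), np.float64(1.1805971565199087)) ->cm [ -7.01  -6.24 -10.28]
```

send_rows(
  rows="0 -1.2 -0.9 0 0;0 -3.6 -2.9 0 0;0 -6 -4.8 0 0;0 -7.4 -6 -0.1 0;0 -7.4 -6 -0.1 0;0 -7.2 -6.1 -3 0;0 -7.1 -6.2 -6.5 0;0 -7 -6.2 -9.5 0;0 -7 -6.2 -10.3 0;0 -7 -6.2 -10.3 0",
)

```text
time_s: 33.9
eef_pos: [512.3, 150.6, 16.2]
ee_rot: [0.664, 0.665, 0.285, -0.187]
force: [-0.0, 0.3, -0.7]
grip_width: -0.002
```

```bash
python3 -c "
from h import *
s,q,R=cr(); c=wview(); save(c,'w24')
for t in (-20,-5,8,): dc(t-q[0],102-q[1],13-q[2])
"
```

```text
t 33.9 crate pos [-56.6 103.5  16.2] Fc [ 0.   0.3 -0.7] tilt 51.1
d (np.float64(36.60277906279337), np.float64(-1.517030195707605), np.float64(-3.238307772654501)) ->cm [3.04 2.06 0.23]
d (np.float64(51.60277906279337), np.float64(-1.517030195707605), np.float64(-3.238307772654501)) ->cm [4.21 3.   0.26]
d (np.float64(64.60277906279336), np.float64(-1.517030195707605), np.float64(-3.238307772654501)) ->cm [5.22 3.82 0.29]
```

View pics/w24.png

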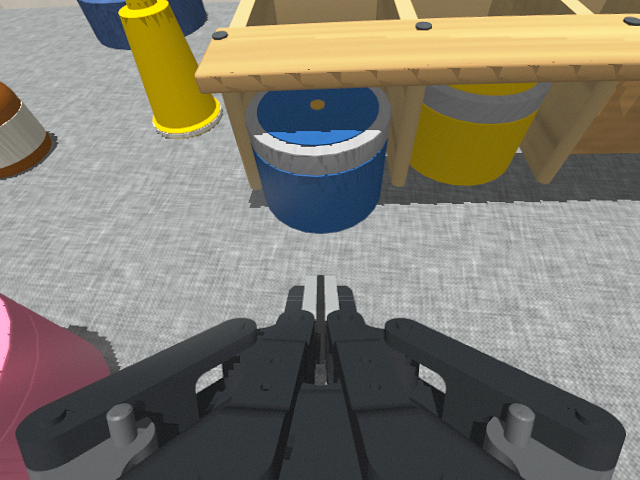

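send_rows(
  rows="0 1.2 0.5 0.2 0;0 2.2 1.3 0.2 0;0 3.2 2.2 0.2 0;0 4 2.9 0.25 0;0 4.6 3.4 0.3 0;0 5.2 3.8 0.3 0",
)

```text
time_s: 34.55
eef_pos: [575.6, 153.7, 12.0]
ee_rot: [0.663, 0.666, 0.285, -0.189]
force: [-5.6, -0.3, 4.4]
grip_width: 0.005
```

```bash
python3 -c "
from h import *
s,q,R=cr()
for t in (2,4): dc(t,0,0)
"
```

```text
t 34.55 crate pos [ 6.7 99.6 12. ] Fc [-5.6  0.3  4.4] tilt 51.0
d (2, 0, 0) ->cm [0.16 0.13 0.  ]
d (4, 0, 0) ->cm [0.31 0.25 0.01]
```

Step on slowly, with a slight rise to shed the downward friction.

send_rows(
  rows="0 0.07 0.17 0 0;0 0.2 0.3 0 0",
)

```text
time_s: 34.75
eef_pos: [578.3, 154.3, 12.6]
ee_rot: [0.663, 0.665, 0.286, -0.189]
force: [-2.0, -1.1, -1.9]
grip_width: -0.002
```

send_rows(
  rows="0 0.08 0.07 0 0;0 0.23 0.19 0 0",
)

```text
time_s: 34.95
eef_pos: [581.3, 154.9, 12.8]
ee_rot: [0.663, 0.665, 0.285, -0.189]
force: [-1.8, 0.3, -1.1]
grip_width: -0.001
```

send_rows(
  rows="0 0.08 0.07 0 0;0 0.16 0.13 0 0",
)

```text
time_s: 35.15
eef_pos: [583.7, 155.2, 13.1]
ee_rot: [0.664, 0.665, 0.285, -0.189]
force: [-1.6, -0.1, -1.3]
grip_width: -0.004
```

```bash
python3 -c "
from h import *
s,q,R=cr()
"
```

```text
t 35.15 crate pos [ 14.9 100.2  13.1] Fc [-1.6  0.  -1.3] tilt 51.0
```

send_rows(
  rows="0 0.08 0.07 0 0;0 0.16 0.13 0 0",
)

```text
time_s: 35.35
eef_pos: [585.8, 155.5, 13.1]
ee_rot: [0.664, 0.665, 0.285, -0.189]
force: [-1.4, -0.4, -0.8]
grip_width: -0.0
```

send_rows(
  rows="0 0.08 0.07 0 0;0 0.16 0.13 0 0",
)

```text
time_s: 35.55
eef_pos: [587.9, 155.7, 13.1]
ee_rot: [0.664, 0.665, 0.285, -0.189]
force: [-2.4, -0.3, -2.0]
grip_width: -0.002
```

```bash
python3 -c "
from h import *
s,q,R=cr()
"
```

```text
t 35.55 crate pos [ 19.1 100.2  13.1] Fc [-2.4 -0.  -2. ] tilt 51.0
```

send_rows(
  rows="0 0.08 0.07 0 0;0 0.16 0.13 0 0",
)

```text
time_s: 35.75
eef_pos: [589.9, 156.0, 13.2]
ee_rot: [0.664, 0.665, 0.285, -0.189]
force: [-1.5, 0.2, -1.1]
grip_width: 0.003
```

send_rows(
  rows="0 0.08 0.07 0 0;0 0.16 0.13 0 0",
)

```text
time_s: 35.95
eef_pos: [590.7, 156.2, 12.2]
ee_rot: [0.663, 0.665, 0.286, -0.19]
force: [-12.9, -3.3, 3.1]
grip_width: -0.001
```

```bash
python3 -c "
from h import *
s,q,R=cr()
"
```

```text
t 35.95 crate pos [ 22.  100.4  12.2] Fc [-13.2  -1.8   3.1] tilt 50.8
```

Contact felt at TCP x ≈ 22 mm (force step to 13 N). I'll push about 8 mm more.

send_rows(
  rows="0 0.07 0.08 0 0;0 0.15 0.16 0 0",
)

```text
time_s: 36.15
eef_pos: [592.0, 156.5, 12.1]
ee_rot: [0.663, 0.665, 0.287, -0.19]
force: [-16.5, -1.8, 4.6]
grip_width: -0.002
```

send_rows(
  rows="0 0.07 0.08 0 0;0 0.15 0.16 0 0",
)

```text
time_s: 36.35
eef_pos: [594.0, 156.8, 12.2]
ee_rot: [0.663, 0.665, 0.287, -0.191]
force: [-14.8, -2.1, 2.7]
grip_width: 0.002
```

send_rows(
  rows="0 0.08 0.07 0 0;0 0.15 0.14 0 0",
)

```text
time_s: 36.55
eef_pos: [596.1, 157.0, 12.2]
ee_rot: [0.663, 0.665, 0.287, -0.191]
force: [-13.4, -1.8, 0.5]
grip_width: -0.004
```

send_rows(
  rows="0 0.08 0.07 0 0;0 0.15 0.14 0 0",
)

```text
time_s: 36.75
eef_pos: [598.1, 157.3, 12.3]
ee_rot: [0.663, 0.665, 0.287, -0.191]
force: [-13.0, -1.8, 0.7]
grip_width: 0.003
```

```bash
cat > pic.py <<'E'
from h import *
import sys
n=sys.argv[1]
s,q,R=cr(); p=capture('top'); b=p['pixels'][160:250,215:335]
cv2.imwrite(f'pics/t{n}.png',cv2.resize(cv2.cvtColor(b,cv2.COLOR_RGB2BGR),(800,600),interpolation=cv2.INTER_CUBIC))
p=capture('scene'); cv2.imwrite(f'pics/s{n}.png',cv2.resize(cv2.cvtColor(p['pixels'][220:330,320:450],cv2.COLOR_RGB2BGR),(709,600),interpolation=cv2.INTER_CUBIC))
E
python3 pic.py 25
```

```text
t 36.75 crate pos [ 29.5 100.6  12.3] Fc [-13.2  -0.4   0.7] tilt 50.7
```

View pics/t25.png

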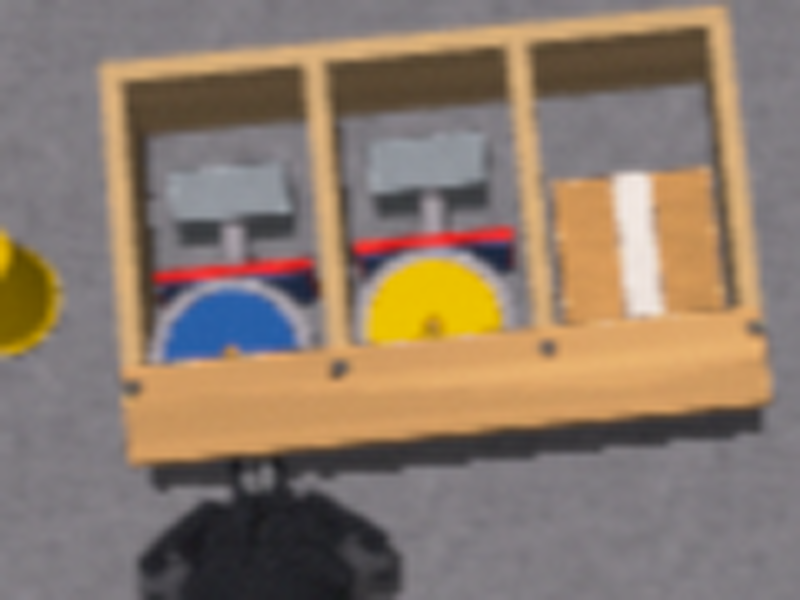

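View pics/s25.png

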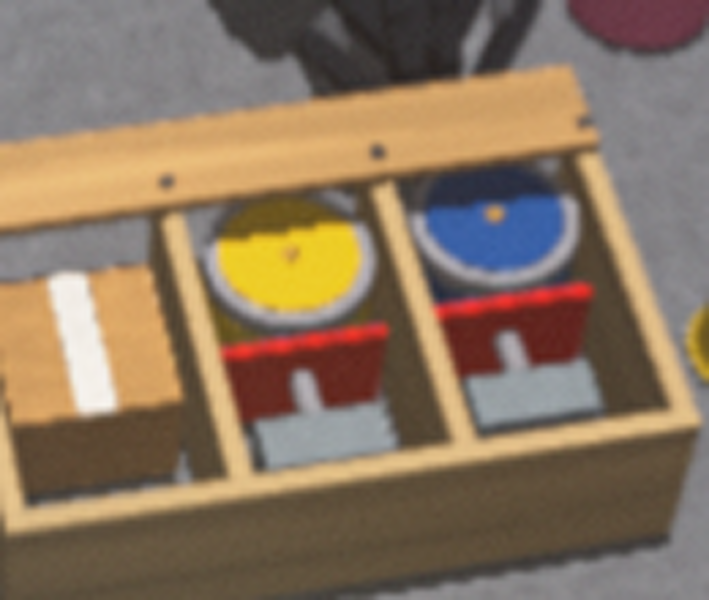

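```bash
python3 -c "
from h import *
import pickle; C=pickle.load(open('cams.pkl','rb'))
def cen(c,n):
    a=c['pixels'].astype(int); m=np.clip((a[...,0]-np.maximum(a[...,1],a[...,2]))/180.,0,1); m[m<.25]=0
    # project bays' region
    out=[]
    for yb in (102,0):
        P=proj(c,[w(x,yb+dy,z) for x in (70,135) for dy in (-40,40) for z in (20,60)]); 
        u0,v0=P.min(0).astype(int)-1; u1,v1=P.max(0).astype(int)+2
        k=m[v0:v1,u0:u1]; 
        if n=='top': vv,uu=np.mgrid[v0:v1,u0:u1]; out.append(tocr(ray(c,[((k*uu).sum()/k.sum(),(k*vv).sum()/k.sum())],58))[0][:2])
    return np.array(out)
t=capture('top')
a=cen(C['top'],'top'); b=cen(t,'top'); print(np.round(a,1),np.round(b,1),'moved',np.round(b-a,1)[:,0])
s,q,R=cr(); dc(-95,0,1); dc(-150,0,100)
"
```

```text
[[ 88.9 101.3]
 [ 87.8   0.8]] [[ 94.5 100.9]
 [ 89.9   1.2]] moved [5.6 2.1]
t 36.9 crate pos [ 29.6 100.6  12.4] Fc [-11.7  -0.   -1.3] tilt 50.7
d (-95, 0, 1) ->cm [-7.4  -5.95 -0.16]
d (-150, 0, 100) ->cm [-17.92  -1.8   -0.73]
```

```bash
python3 -c "
from h import *
import pickle; C=pickle.load(open('cams.pkl','rb'))
def cen(c,zz=58):
    a=c['pixels'].astype(float); m=np.clip((a[...,0]-2.2*np.maximum(a[...,1],a[...,2]))/150.,0,1); out=[]
    for yb in (102,0):
        P=proj(c,[w(x,yb+dy,z) for x in (70,135) for dy in (-38,38) for z in (50,60)]); 
        u0,v0=P.min(0).astype(int); u1,v1=P.max(0).astype(int)+1
        k=m[v0:v1,u0:u1]; vv,uu=np.mgrid[v0:v1,u0:u1]
        out.append(np.r_[tocr(ray(c,[((k*uu).sum()/k.sum(),(k*vv).sum()/k.sum())],zz))[0][:2],k.sum()])
    return np.array(out)
for n in ('top','scene'):
    t=capture(n); a=cen(C[n]); b=cen(t); print(n,np.round(a,1).tolist(),np.round(b,1).tolist(),'moved',np.round(b-a,1)[:,0])
cr()
"
```

```text
top [[96.2, 104.5, 27.7], [102.4, 5.2, 23.5]] [[104.2, 102.6, 22.0], [110.0, 4.0, 23.0]] moved [8.  7.6]
scene [[106.0, 101.8, 67.7], [111.1, -0.5, 61.8]] [[113.5, 102.2, 63.9], [117.3, -0.3, 55.6]] moved [7.4 6.2]
t 37.0 crate pos [ 29.6 100.6  12.4] Fc [-11.5  -1.   -0.5] tilt 50.7
```

Both backstops moved about 7–8 mm. That's well inside the 3–17.5 mm window, so I'll withdraw.

send_rows(
  rows="0 -0.8 -0.6 0 0;0 -2.8 -2.2 0 0;0 -5 -4 -0.1 0;0 -7.4 -6 -0.2 0;0 -11 -5 -0.4 0;0 -14.5 -3.5 -0.6 0;0 -18 -1.8 -0.7 0;0 -18 -1.8 -0.7 0",
)

```text
time_s: 37.8
eef_pos: [450.9, 140.4, 120.2]
ee_rot: [0.666, 0.666, 0.281, -0.184]
force: [0.8, -0.8, -0.7]
grip_width: -0.006
```

```bash
python3 pic.py 26; python3 -c "
from h import *
for n in ('scene','top'):
    p=capture(n); save(p,n+'26')
    for t in ('tin1_center','tin2_center','carton_center'): print(n,t,[(np.round(tocr(d['location']),1).tolist(),round(d['confidence'],2)) for d in nets.spot_point(p,t)])
cr()"
```

```text
t 37.8 crate pos [-118.7  100.1  120.2] Fc [ 0.7 -0.9 -0.7] tilt 51.8
scene tin1_center [([[63.6, 4.0, 30.4]], 0.77), ([[-276.2, -212.2, 32.3]], 0.76)]
scene tin2_center [([[54.0, 105.8, 34.4]], 0.98), ([[-124.3, 250.5, 35.5]], 0.72)]
scene carton_center [([[97.7, -106.2, 28.2]], 0.72), ([[-4.7, 0.9, -4.5]], 0.15)]
top tin1_center [([[66.0, 3.5, 34.4]], 0.77), ([[-276.2, -215.1, 30.8]], 0.57)]
top tin2_center [([[-125.6, 246.3, 28.2]], 0.92), ([[55.5, 105.1, 32.0]], 0.53)]
top carton_center [([[92.6, -97.4, 27.9]], 0.72)]
t 38.3 crate pos [-119.6  100.1  112.8] Fc [-0.2 -0.3 -0.7] tilt 50.9
```

View pics/scene26.png

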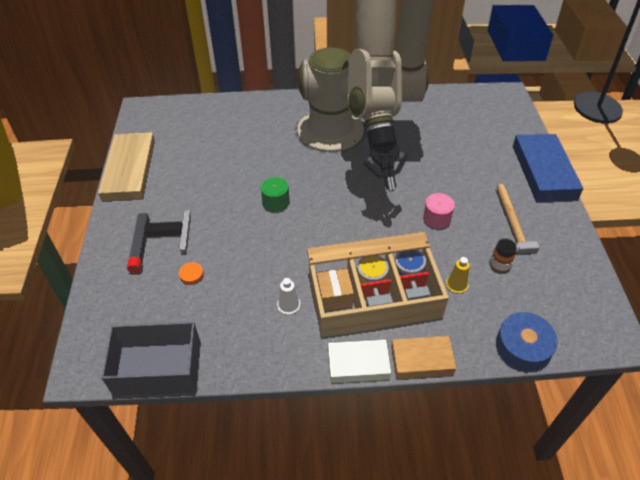

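View pics/s26.png

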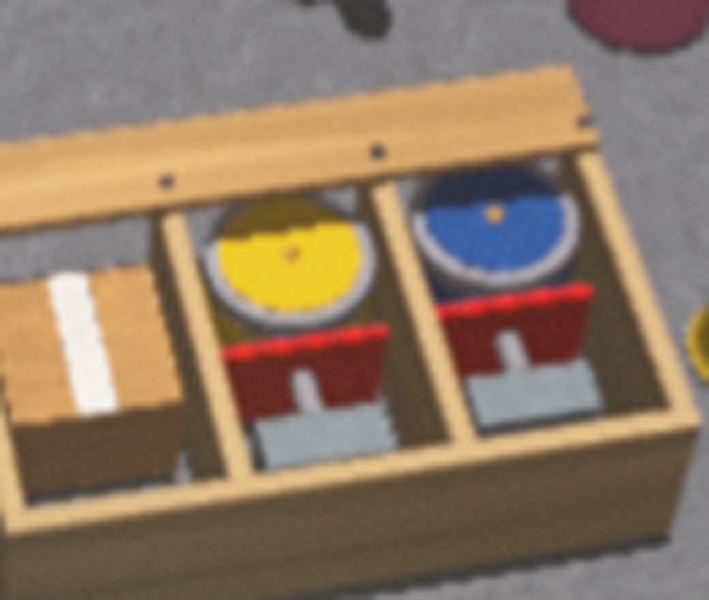

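Both tins stand upright in their bays, yellow at scene (373,268) and blue at (410,261). The carton and the other things look unmoved, and the gripper is clear. Handing in.

```bash
python3 -c "
from h import *
print(workorder.finish_job())"
```

```text
the job is handed in; nothing more can be done
None
```

Both tins are away in the crate and the job is handed in at about 38 s of the 72 s allowed. The interface gave no verdict.

**What I did:** Moves can only shift the tool or turn it about its own axis. To get the lean I commanded poses just out of reach, at full stretch above the crate. Each one added a little tilt, to 43° for the tabletop pushing and 51° for the final pushes. I slid the blue tin in front of the left bay and the yellow tin in front of the middle bay. Then I pushed each in under the board until I felt the backstop, and on by about 8 mm.

**Last checks:**

| | Yellow tin (middle bay) | Blue tin (left bay) |
|---|---|---|
| Centre inside the mouth | about 65 mm | about 55 mm |
| Off the bay's centre line | about 4 mm | about 3–4 mm |
| Backstop pushed back | about 6–8 mm | about 7–8 mm |

- **Tins and bystanders:** Both tins look upright. The carton, the look-alikes and the other things look unmoved. The gripper was clear of everything.
- **Force spike:** The wrist force jumped once to about 74 N when the arm hit a joint stop at full stretch. It touched nothing, and the limit is 120 N.
- **Disagreements:**
  - The camera put the tins 5–10 mm nearer the tool tip than the contact geometry should allow. I never explained this and relied on the felt force step and the pictures instead.
  - My first backstop reading was spoiled by other reddish pixels (5.6 and 2.1 mm). The figures above come from a stricter colour mask and agree with the tool's travel.

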